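# Pack embossing plates between separator sheets

## Task

Pack all the brass embossing plates that are out on the bench into the packing rack: lay them one on another on its plywood bed, engraved side up, lengthwise along the rack, centred and square, the longest at the bottom and the shortest on top, with exactly one white separator sheet laid squarely on each plate, the top one too (a sheet left over stays off the rack). When the stack is complete swing the hinged keeper bar down over it until it is fully home, and only then swing the latch round over the bar as far as it goes. Do not knock the other things on the bench about; should something slip or get shifted, put it right.

Things in the scene. Friction and masses are not known exactly. Their poses are not given: they have to be found in the camera images.
- plate_long_mid (a point): The longest brass embossing plate, if present: a flat slab 96 mm long x 54 wide x 8 thick, engraved side up, lying on the table at the start. The point is its centre (half-way up); x along its length, y across its width, z up out of the engraved side. Grip it across the 54 mm width. 0.2 to 0.4 kg.
- plate_medium_mid (a point): The middle brass embossing plate, if present: a flat slab 80 mm long x 54 wide x 8 thick, engraved side up, lying on the table at the start. The point is its centre (half-way up); x along its length, y across its width, z up out of the engraved side. Grip it across the 54 mm width. 0.2 to 0.4 kg.
- plate_short_mid (a point): The shortest brass embossing plate, if present: a flat slab 64 mm long x 54 wide x 8 thick, engraved side up, lying on the table at the start. The point is its centre (half-way up); x along its length, y across its width, z up out of the engraved side. Grip it across the 54 mm width. 0.2 to 0.4 kg.
- sheet_a_mid (a point): A white plastic separator sheet, rigid, 100 mm long x 60 wide x 7 thick, 40 g, lying flat on the table at the start; the three are alike. The point is its centre (half-way up); x along its length, y across its width, z out of a face. Grip it across the 60 mm width.
- sheet_b_mid (a point): A white plastic separator sheet, rigid, 100 mm long x 60 wide x 7 thick, 40 g, lying flat on the table at the start; the three are alike. The point is its centre (half-way up); x along its length, y across its width, z out of a face. Grip it across the 60 mm width.
- sheet_c_mid (a point): A white plastic separator sheet, rigid, 100 mm long x 60 wide x 7 thick, 40 g, lying flat on the table at the start; the three are alike. The point is its centre (half-way up); x along its length, y across its width, z out of a face. Grip it across the 60 mm width.
- rack: The packing rack, fixed to the bench: a dark wooden base 235 mm (x) x 104 mm (y) x 8 mm high with the bed in its middle, the keeper bar's hinge at its +x end and the latch at its -x end. Origin under the middle of the base, x along its length from the latch to the hinge, z up.
- rack_bed (a point): Centre of the top of the plywood bed, 12 mm above the bench; the bed is 100 mm (x) x 44 mm (y), 4 mm above the base, so plates and sheets overhang it at both long sides. Axes as the rack's. Six layers reach 45 mm above it; the shut keeper bar passes 52 mm above it.
- rack_hinge (a point): Point on the axis of the keeper bar's hinge, at (80, 0, 68) mm in the rack's frame; the axis runs along the rack's y. Two 8 mm cheeks hold it, up to 78 mm above the bench.
- keeper (a joint): Keeper bar angle, rad: 0 = shut (level, lying over the stack, against its stop), about 1.57 = upright, opens to 1.95. It starts open at 1.55 to 1.85 and stays where it is left (about 1.5 N at the handle moves it).
- keeper_handle (a point): Centre of the handle of the keeper bar: a black round cross-piece, 16 mm in diameter, 30 mm long along the rack's y, at the end of the flat bar (20 mm wide, 8 thick), 185 mm from the hinge axis. At angle q it is at (80 - 185 cos q, 0, 68 + 185 sin q) mm in the rack's frame. It may be pinched on its two end faces and turns between the fingers. A stop post 20 mm wide stands under the shut bar at x = -87 mm.
- latch_pivot (a point): Top of the post on which the latch turns, at (-70, -35, 76) mm in the rack's frame; the axis is vertical.
- latch (a joint): Latch angle, rad: 0 = open, arm pointing to the rack's -y; 3.14 = shut, arm pointing to +y across the keeper bar, against its stop. In between it swings round by the rack's -x side (at 1.57 it points to -x). Starts at 0 to 0.6 and stays where it is left (about 1 N at the knob).
- latch_knob (a point): Centre of the black upright knob on the latch arm: 16 mm in diameter, 28 mm tall (from 82 to 110 mm above the bench, the point is at 96 mm), 45 mm from the pivot. At angle q it is at (-70 - 45 sin q, -35 - 45 cos q, 96) mm in the rack's frame.
- edge_plane: Bystander: small wooden block with a dark blade holder, 60 x 26 x 28 mm, origin under its middle; leave alone.
- wax_puck: Bystander: round puck 48 mm in diameter, 20 high; leave alone.
- dropper: Bystander: black dropper bottle 36 mm in diameter, 85 tall; leave alone.
- small_cup: Bystander: grey cup, 56 mm in diameter, 55 tall; leave alone.
There are look-alikes about, which are no part of the job. Leave any purple look-alike of the part that bears sheet_a_mid alone. What is shaped like the part that bears plate_long_mid but turquoise is not meant.

How it is judged:
On the way, in this order (a step that is already met when the one before it is completed fails the run):
1. every plate present is stacked on the bed, longest lowest, shortest on top, each with one sheet squarely on it, while the keeper bar is open (horizontal distance between each of plate_long_mid, plate_medium_mid, plate_short_mid and rack_bed below 0.01 m and angle between the x axis of each of plate_long_mid, plate_medium_mid, plate_short_mid and the x axis of rack_bed, either way round below 0.17 rad and angle between each of plate_long_mid, plate_medium_mid, plate_short_mid's own z axis and vertical below 0.12 rad and z of plate_long_mid in the frame of rack_bed between 0.002 and 0.038 m and z of plate_medium_mid in the frame of rack_bed between 0.002 and 0.038 m and z of plate_short_mid in the frame of rack_bed between 0.002 and 0.038 m and ((z of sheet_a_mid in the frame of plate_long_mid between 0.0055 and 0.0095 m and horizontal distance between sheet_a_mid and plate_long_mid below 0.01 m and angle between the x axis of sheet_a_mid and the x axis of plate_long_mid, either way round below 0.17 rad) or (z of sheet_b_mid in the frame of plate_long_mid between 0.0055 and 0.0095 m and horizontal distance between sheet_b_mid and plate_long_mid below 0.01 m and angle between the x axis of sheet_b_mid and the x axis of plate_long_mid, either way round below 0.17 rad) or (z of sheet_c_mid in the frame of plate_long_mid between 0.0055 and 0.0095 m and horizontal distance between sheet_c_mid and plate_long_mid below 0.01 m and angle between the x axis of sheet_c_mid and the x axis of plate_long_mid, either way round below 0.17 rad)) and ((z of sheet_a_mid in the frame of plate_medium_mid between 0.0055 and 0.0095 m and horizontal distance between sheet_a_mid and plate_medium_mid below 0.01 m and angle between the x axis of sheet_a_mid and the x axis of plate_medium_mid, either way round below 0.17 rad) or (z of sheet_b_mid in the frame of plate_medium_mid between 0.0055 and 0.0095 m and horizontal distance between sheet_b_mid and plate_medium_mid below 0.01 m and angle between the x axis of sheet_b_mid and the x axis of plate_medium_mid, either way round below 0.17 rad) or (z of sheet_c_mid in the frame of plate_medium_mid between 0.0055 and 0.0095 m and horizontal distance between sheet_c_mid and plate_medium_mid below 0.01 m and angle between the x axis of sheet_c_mid and the x axis of plate_medium_mid, either way round below 0.17 rad)) and ((z of sheet_a_mid in the frame of plate_short_mid between 0.0055 and 0.0095 m and horizontal distance between sheet_a_mid and plate_short_mid below 0.01 m and angle between the x axis of sheet_a_mid and the x axis of plate_short_mid, either way round below 0.17 rad) or (z of sheet_b_mid in the frame of plate_short_mid between 0.0055 and 0.0095 m and horizontal distance between sheet_b_mid and plate_short_mid below 0.01 m and angle between the x axis of sheet_b_mid and the x axis of plate_short_mid, either way round below 0.17 rad) or (z of sheet_c_mid in the frame of plate_short_mid between 0.0055 and 0.0095 m and horizontal distance between sheet_c_mid and plate_short_mid below 0.01 m and angle between the x axis of sheet_c_mid and the x axis of plate_short_mid, either way round below 0.17 rad)) and z of plate_medium_mid in the frame of plate_long_mid between 0.0125 and 0.0185 m and z of plate_short_mid in the frame of plate_medium_mid between 0.0125 and 0.0185 m and z of plate_short_mid in the frame of plate_long_mid between 0.0125 and 0.034 m and value of joint keeper above 0.5 rad), for 0.2 s.
2. the keeper bar is fully down (value of joint keeper below 0.06 rad), for 0.2 s.
3. the latch is fully round over the bar (value of joint latch above 2.95 rad), for 0.2 s.
At the end, for the whole second after the job is handed in: All plates present on the bed, engraved side up, longest lowest, one sheet directly on each, all centred within 10 mm and square within 0.17 rad; a spare sheet over 80 mm from the bed's centre; keeper bar within 0.06 rad of shut, latch past 2.95 rad; nothing moving (horizontal distance between each of plate_long_mid, plate_medium_mid, plate_short_mid and rack_bed below 0.01 m and angle between the x axis of each of plate_long_mid, plate_medium_mid, plate_short_mid and the x axis of rack_bed, either way round below 0.17 rad and angle between each of plate_long_mid, plate_medium_mid, plate_short_mid's own z axis and vertical below 0.12 rad and z of plate_long_mid in the frame of rack_bed between 0.002 and 0.038 m and z of plate_medium_mid in the frame of rack_bed between 0.002 and 0.038 m and z of plate_short_mid in the frame of rack_bed between 0.002 and 0.038 m and ((z of sheet_a_mid in the frame of plate_long_mid between 0.0055 and 0.0095 m and horizontal distance between sheet_a_mid and plate_long_mid below 0.01 m and angle between the x axis of sheet_a_mid and the x axis of plate_long_mid, either way round below 0.17 rad) or (z of sheet_b_mid in the frame of plate_long_mid between 0.0055 and 0.0095 m and horizontal distance between sheet_b_mid and plate_long_mid below 0.01 m and angle between the x axis of sheet_b_mid and the x axis of plate_long_mid, either way round below 0.17 rad) or (z of sheet_c_mid in the frame of plate_long_mid between 0.0055 and 0.0095 m and horizontal distance between sheet_c_mid and plate_long_mid below 0.01 m and angle between the x axis of sheet_c_mid and the x axis of plate_long_mid, either way round below 0.17 rad)) and ((z of sheet_a_mid in the frame of plate_medium_mid between 0.0055 and 0.0095 m and horizontal distance between sheet_a_mid and plate_medium_mid below 0.01 m and angle between the x axis of sheet_a_mid and the x axis of plate_medium_mid, either way round below 0.17 rad) or (z of sheet_b_mid in the frame of plate_medium_mid between 0.0055 and 0.0095 m and horizontal distance between sheet_b_mid and plate_medium_mid below 0.01 m and angle between the x axis of sheet_b_mid and the x axis of plate_medium_mid, either way round below 0.17 rad) or (z of sheet_c_mid in the frame of plate_medium_mid between 0.0055 and 0.0095 m and horizontal distance between sheet_c_mid and plate_medium_mid below 0.01 m and angle between the x axis of sheet_c_mid and the x axis of plate_medium_mid, either way round below 0.17 rad)) and ((z of sheet_a_mid in the frame of plate_short_mid between 0.0055 and 0.0095 m and horizontal distance between sheet_a_mid and plate_short_mid below 0.01 m and angle between the x axis of sheet_a_mid and the x axis of plate_short_mid, either way round below 0.17 rad) or (z of sheet_b_mid in the frame of plate_short_mid between 0.0055 and 0.0095 m and horizontal distance between sheet_b_mid and plate_short_mid below 0.01 m and angle between the x axis of sheet_b_mid and the x axis of plate_short_mid, either way round below 0.17 rad) or (z of sheet_c_mid in the frame of plate_short_mid between 0.0055 and 0.0095 m and horizontal distance between sheet_c_mid and plate_short_mid below 0.01 m and angle between the x axis of sheet_c_mid and the x axis of plate_short_mid, either way round below 0.17 rad)) and z of plate_medium_mid in the frame of plate_long_mid between 0.0125 and 0.0185 m and z of plate_short_mid in the frame of plate_medium_mid between 0.0125 and 0.0185 m and z of plate_short_mid in the frame of plate_long_mid between 0.0125 and 0.034 m and value of joint keeper below 0.06 rad and value of joint latch above 2.95 rad and linear speed of each of plate_long, plate_medium, plate_short, sheet_a, sheet_b, sheet_c below 0.02 m/s and (horizontal distance between sheet_a_mid and rack_bed above 0.08 m or (z of sheet_a_mid in the frame of plate_long_mid between 0.0055 and 0.0095 m and horizontal distance between sheet_a_mid and plate_long_mid below 0.01 m and angle between the x axis of sheet_a_mid and the x axis of plate_long_mid, either way round below 0.17 rad) or (z of sheet_a_mid in the frame of plate_medium_mid between 0.0055 and 0.0095 m and horizontal distance between sheet_a_mid and plate_medium_mid below 0.01 m and angle between the x axis of sheet_a_mid and the x axis of plate_medium_mid, either way round below 0.17 rad) or (z of sheet_a_mid in the frame of plate_short_mid between 0.0055 and 0.0095 m and horizontal distance between sheet_a_mid and plate_short_mid below 0.01 m and angle between the x axis of sheet_a_mid and the x axis of plate_short_mid, either way round below 0.17 rad)) and (horizontal distance between sheet_b_mid and rack_bed above 0.08 m or (z of sheet_b_mid in the frame of plate_long_mid between 0.0055 and 0.0095 m and horizontal distance between sheet_b_mid and plate_long_mid below 0.01 m and angle between the x axis of sheet_b_mid and the x axis of plate_long_mid, either way round below 0.17 rad) or (z of sheet_b_mid in the frame of plate_medium_mid between 0.0055 and 0.0095 m and horizontal distance between sheet_b_mid and plate_medium_mid below 0.01 m and angle between the x axis of sheet_b_mid and the x axis of plate_medium_mid, either way round below 0.17 rad) or (z of sheet_b_mid in the frame of plate_short_mid between 0.0055 and 0.0095 m and horizontal distance between sheet_b_mid and plate_short_mid below 0.01 m and angle between the x axis of sheet_b_mid and the x axis of plate_short_mid, either way round below 0.17 rad)) and (horizontal distance between sheet_c_mid and rack_bed above 0.08 m or (z of sheet_c_mid in the frame of plate_long_mid between 0.0055 and 0.0095 m and horizontal distance between sheet_c_mid and plate_long_mid below 0.01 m and angle between the x axis of sheet_c_mid and the x axis of plate_long_mid, either way round below 0.17 rad) or (z of sheet_c_mid in the frame of plate_medium_mid between 0.0055 and 0.0095 m and horizontal distance between sheet_c_mid and plate_medium_mid below 0.01 m and angle between the x axis of sheet_c_mid and the x axis of plate_medium_mid, either way round below 0.17 rad) or (z of sheet_c_mid in the frame of plate_short_mid between 0.0055 and 0.0095 m and horizontal distance between sheet_c_mid and plate_short_mid below 0.01 m and angle between the x axis of sheet_c_mid and the x axis of plate_short_mid, either way round below 0.17 rad))); the robot touches nothing.
It fails at once if the latch is swung across (past 2 rad) while the keeper bar is up (above 0.3 rad) (value of joint latch above 2 rad and value of joint keeper above 0.3 rad).
It fails at once if a bystander is moved more than 40 mm (distance of any of edge_plane, wax_puck, dropper, small_cup from where it was at the start of the episode above 0.04 m).
Of plate_long, plate_medium, plate_short only 2 to 3 are there at a start; the rules pass over those that are not, and their reading is None.
At some moment in a run one of plate_medium, plate_short may be knocked a few centimetres aside while the robot is not near it.
Once in a run the grip may slacken for a moment while it holds something.
It also fails if it takes over 210 s, if anything falls off the work surface, if the arm or the gripper's body presses on something with over 40 N, if the wrist force passes 120 N, or if a joint passes its speed limit or range.

## Robot

A 7-joint arm with a two-finger parallel gripper is mounted at the origin on the work surface. World frame = base frame: x ahead of the robot, y to its left, z up, the work surface at z = 0. Lengths are in m, angles in rad, forces in N, time in s.
With the tool pointing down it reaches from about 0.425 to 0.875 m from the base axis. Payload 4.7 kg.
Tool frame: the origin (TCP) lies at the very end of the fingers, on their centre line; the grasp point (between the pads) lies 19 mm behind it; z points along the fingers, y is the line along which they close (so a half turn about z gives the same grasp; the last joint's range is limited). The gripper opens to 85 mm and grips with 20 to 120 N. Pads are 22 mm wide; open, the fingers measure 114 mm over their backs; the gripper's body (76 mm by 85 mm) begins 54 mm behind the grasp point. The pads swing forward as they close: fully open they stand 13 mm farther back than shut.
Start: joints at [-1.298, 0.321, -0.07, 1.45, 0.023, 1.371, -0.057], TCP at [0.166, 0.628, 0.231] pointing down, gripper open.
Joint ranges: [-2.86, 2.86], [-0.3, 2.09], [-1.38, 1.24], [0.06, 2.45], [-1.56, 4.7], [0.09, 2.05], [-2.69, 2.69]. Speed limits (rad/s): [2.57, 2.57, 3.14, 3.14, 3.14, 3.14, 3.14].

## Interface

Orientations are given as a unit quaternion [x, y, z, w].
In Python, from station import bot, capture gives the robot as it stands.
- The arm moves only by the shell command python3 -m inch 'ROWS' [OPENING]. ROWS is JSON, one flat list of numbers, 6 for each row, row after row: the shift along the world's x, y, z in cm, then the turn, a rotation vector about the world's x, y, z in degrees. A call has 1 to 12 rows; each row is the pose to reach, as a shift and turn from the pose commanded when the call began; what a row does not reach only later rows make up. A row lasts 1/8 s, in which the tool goes at most 62.5 mm and 10.7 degrees, less where a joint would pass 70% of its speed; a pose out of reach is approached as far as the arm can. A call with a gripper value outside its range is refused whole. OPENING is the finger opening in cm, from 0 to 8.54, set as the call begins (- or left out, the last holds). The fingers move at their own pace and stop on an object; the grip force is fixed at half the most. Time passes only in rows, so rows that repeat a pose let the fingers close. It gives the time, the measured TCP pose, the force, the opening and the grip force at its end, in the units of the state.
- bot.read_state(): the state, without advancing time (a new reading comes with each control period).
- capture(name): name is "scene" or "top" or "wrist"; returns a dict with "image" (480x640x3 uint8, red, green, blue), "K" (3x3 intrinsics, pixels), "k1" (the pictures are not rectified: a ray, as slopes to the right and down, at radius r is drawn at 1 + k1 r^2 times it, then the intrinsics apply), "R" (3x3) and "t" (3): a world point X has camera coordinates R X + t; the wrist camera has in their place "hand_eye" (4x4, takes a point from camera to tool coordinates, whose origin is the TCP and whose axes are the flange's). Camera axes: x right, y down, z forward; pixel columns grow to the right and rows downward; lengths in m; the calibration is good to about 2 mm. A picture is of the moment at which its call begins: read the wrist's pose just before it. There is no depth.
- bot.close_job(): hands the job in; it is judged then, once.
The state is a dict: "time": time; "joint_positions": joint angles; "joint_velocities": joint speeds; "effort": joint torques, N m; "position": TCP position; "orientation": TCP orientation; "wrist_force": force on the tool from outside, world axes, zero at the start; "wrist_torque": the same for the moment, N m; "gripper_width": finger opening in m; "grasp_force": force on a finger pad.
Only numpy, scipy, OpenCV 4.12 (cv2) and the standard library are available. Lean on these libraries where they do the work, as an engineer would, in place of code of your own. Each camera call takes 0.05 s, during which the arm holds its last target. There are 200 camera calls.

## Working session

There is one attempt and no reset: what is moved stays moved. The work goes in short steps, Python scripts to look and compute and a shell command to move; the robot and the scene stay as the last step left them, time stands still between calls to the robot, and variables do not carry over. Pictures are saved under pics/ and viewed, at most 14 in all, crops included, and the job is handed in when it is done.

```bash
ls; mkdir -p pics; python3 - <<'E'
from station import bot,capture
import cv2
for n in ("scene","top"):
    c=capture(n); cv2.imwrite(f"pics/{n}0.png",c["image"][:,:,::-1]); print(n,c["K"],c["k1"],c["R"],c["t"])
print(bot.read_state())
E
```

```text
pics
scene [[434.06027319   0.         323.75184356]
 [  0.         434.06027319 240.97128237]
 [  0.           0.           1.        ]] -0.06815570686214427 [[-0.68986917  0.72387517 -0.00923363]
 [ 0.61783755  0.58206958 -0.52865089]
 [-0.37730264 -0.37040484 -0.84878912]] [ 0.37329835 -0.27653475  1.20889366]
top [[539.7432242    0.         325.51848117]
 [  0.         539.7432242  245.31275867]
 [  0.           0.           1.        ]] 0.0076630546368609545 [[ 1.33426448e-03 -9.99998597e-01  1.01245263e-03]
 [-9.89689613e-01 -1.46551446e-03 -1.43221236e-01]
 [ 1.43222519e-01 -8.10918847e-04 -9.89690180e-01]] [0.01539884 0.51899812 1.27606958]
{'time': 0.1, 'joint_positions': array([-1.29791712,  0.32175397, -0.07008444,  1.45154204,  0.0226164 ,
        1.37081637, -0.05687035]), 'joint_velocities': array([ 0.0001273 , -0.00069172, -0.00051827, -0.002789  ,  0.0003702 ,
       -0.00073391,  0.00096392]), 'effort': array([-8.74441639e-05, -4.94878507e+01, -3.84059949e-01, -3.15208554e+01,
        1.30182839e-02,  7.45626778e-03, -1.14727325e-05]), 'position': array([0.16626419, 0.62787738, 0.23033508]), 'orientation': array([ 1.28998942e-01,  9.91644353e-01, -8.64583917e-04, -5.71549379e-05]), 'wrist_force': array([ 0.92343945,  0.42525057, -0.19009255]), 'wrist_torque': array([ 0.01663082, -0.0587533 , -0.00510714]), 'grasp_force': 0.0, 'gripper_width': 0.08556474337550667}
```

View pics/top0.png

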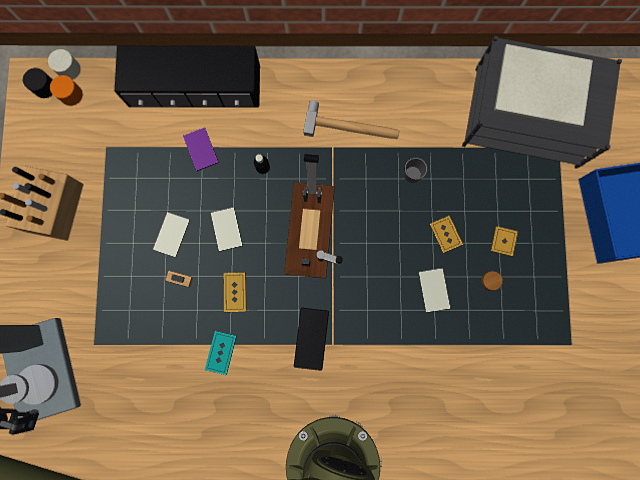

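View pics/scene0.png

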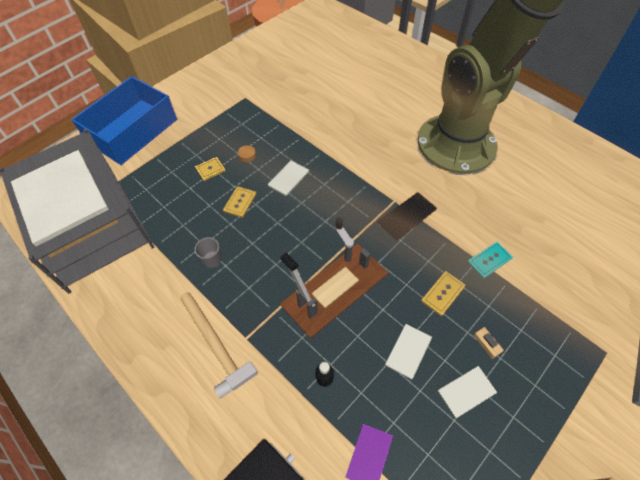

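```bash
cat > h.py <<'E'
import numpy as np, cv2
from scipy.spatial.transform import Rotation as Ro
from station import bot, capture
def campose(c, st=None):
    """returns R,t with Xc=R X+t"""
    if "R" in c: return np.array(c["R"]), np.array(c["t"])
    T=np.eye(4); T[:3,:3]=Ro.from_quat(st["orientation"]).as_matrix(); T[:3,3]=st["position"]
    M=np.linalg.inv(T@np.array(c["hand_eye"])); return M[:3,:3],M[:3,3]
def grab(name):
    st=bot.read_state(); c=capture(name); c["Rt"]=campose(c,st); return c
def world(c,px,z):
    px=np.asarray(px,float).reshape(-1,1,2)
    n=cv2.undistortPoints(px,np.array(c["K"]),np.array([c["k1"],0,0,0,0.]))[:,0]
    R,t=c["Rt"]; d=np.c_[n,np.ones(len(n))]@R; o=-R.T@t
    return (o+d*((z-o[2])/d[:,2])[:,None])
def pix(c,X):
    R,t=c["Rt"]; return cv2.projectPoints(np.asarray(X,float).reshape(-1,1,3),cv2.Rodrigues(R)[0],t,np.array(c["K"]),np.array([c["k1"],0,0,0,0.]))[0][:,0]
def mask(c,kind):
    h=cv2.cvtColor(np.ascontiguousarray(c["image"]),cv2.COLOR_RGB2HSV)
    lo,hi={"white":((0,0,150),(179,50,255)),"brass":((15,120,110),(28,255,255)),"bed":((10,40,150),(25,140,255))}[kind]
    return cv2.inRange(h,lo,hi)
def rects(c,kind,z,amin=0.0015,amax=0.009,roi=None):
    m=mask(c,kind); out=[]
    for k in cv2.findContours(m,cv2.RETR_EXTERNAL,cv2.CHAIN_APPROX_NONE)[0]:
        if len(k)<20: continue
        W=world(c,k.reshape(-1,2),z)[:,:2]
        (x,y),(w,h),a=cv2.minAreaRect((W*1000).astype(np.float32))
        if w<h: w,h,a=h,w,a+90
        if amin<w*h/1e6<amax and roi is None or (roi is not None and amin<w*h/1e6<amax and roi[0]<x<roi[1] and roi[2]<y<roi[3]):
            out.append((round(x,1),round(y,1),round(w,1),round(h,1),round((a+90)%180-90,1),k.reshape(-1,2).mean(0).round().tolist()))
    return out
E
python3 - <<'E'
from h import *
for n in ("top","scene"):
    c=grab(n); print(n)
    for k,z in (("white",.007),("brass",.008),("bed",.012)):
        for r in rects(c,k,z,roi=(300,900,-700,700)): print(k,*r)
c=grab("top"); print("base edge corners",world(c,[[293,183],[333,184],[285,275],[325,277]],.008)[:,:2].round(4).tolist())
print("knob",world(c,[[337,261]],.11),"handle top",world(c,[[311,158]],.25))
im=c["image"][150:380,190:520]; cv2.imwrite("pics/crop1.png",cv2.resize(im[:,:,::-1],None,fx=2.4,fy=2.4,interpolation=cv2.INTER_CUBIC))
E
```

```text
top
white 413.0 -250.9 99.0 59.1 9.3 [434.0, 290.0]
white 551.0 402.2 99.4 58.9 -18.4 [171.0, 234.0]
white 564.9 265.1 99.2 58.8 13.7 [226.0, 229.0]
white 859.7 55.5 84.1 22.6 -9.5 [310.0, 117.0]
brass 438.1 -394.9 40.9 37.4 43.8 [492.0, 280.0]
brass 407.3 240.2 96.0 53.1 3.4 [234.0, 292.0]
brass 535.6 -428.0 63.7 54.2 -13.5 [504.0, 241.0]
brass 552.9 -284.1 80.2 54.5 22.9 [446.0, 234.0]
bed 564.1 56.9 99.8 43.4 -5.2 [309.0, 229.0]
scene
white 553.3 403.5 101.1 61.5 -18.5 [467.0, 391.0]
white 853.5 50.7 88.8 28.6 -8.1 [234.0, 379.0]
white 567.8 267.0 101.8 61.0 13.4 [409.0, 351.0]
white 415.2 -248.3 102.8 62.0 8.1 [288.0, 177.0]
brass 410.9 242.1 98.8 55.3 1.9 [443.0, 293.0]
brass 555.8 -281.6 85.3 57.8 22.9 [239.0, 201.0]
brass 537.8 -424.8 65.6 60.2 -13.7 [210.0, 168.0]
brass 436.8 -393.8 57.8 44.1 48.7 [247.0, 154.0]
bed 439.7 379.2 60.6 27.2 74.3 [488.0, 342.0]
bed 397.1 239.0 68.6 50.8 -0.7 [452.0, 284.0]
bed 566.0 58.1 103.0 47.7 -5.2 [335.0, 287.0]
base edge corners [[0.6824, 0.0986], [0.68, -0.0026], [0.449, 0.116], [0.4442, 0.0173]]
knob [[ 0.47223802 -0.01012735  0.11      ]] handle top [[0.67197924 0.04679962 0.25      ]]
```

View pics/crop1.png

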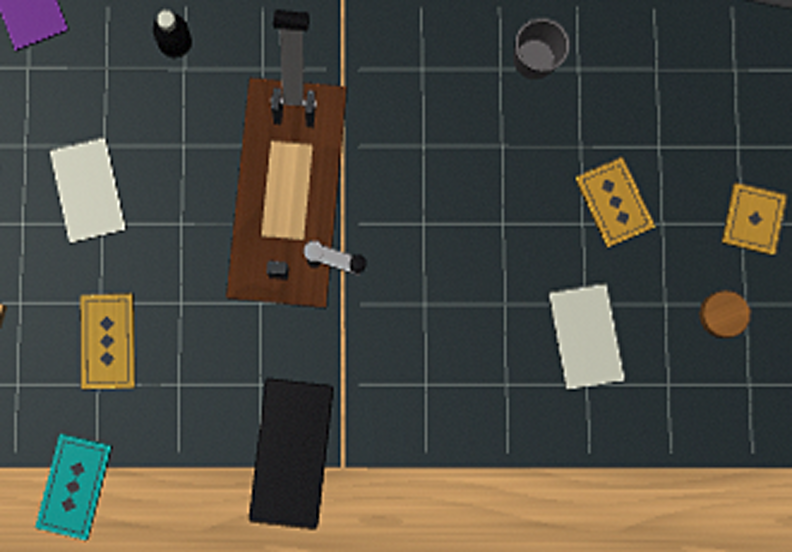

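The brass plates are the long one at top-image pixel (234,292), the medium one at (446,234) and the short one at (504,241), confirmed by fitted lengths of 96, 80 and 64 mm. The turquoise slab at (220,353) is the look-alike. The white sheets are at (171,234), (226,229) and (434,290), and the purple one at (200,148) is excluded. The rack bed is at (564,57) mm with yaw -5.2°. The hinge is at the far end and the latch at the near end.

I'll start with the long plate.

```bash
python3 -m inch '[24.2,-38.7,-13,0,0,18, 24.2,-38.7,-13,0,0,18, 24.2,-38.7,-13,0,0,18, 24.2,-38.7,-13,0,0,18, 24.2,-38.7,-13,0,0,18, 24.2,-38.7,-13,0,0,18, 24.2,-38.7,-13,0,0,18, 24.2,-38.7,-13,0,0,18, 24.2,-38.7,-13,0,0,18, 24.2,-38.7,-13,0,0,18, 24.2,-38.7,-13,0,0,18]' 7.0
python3 - <<'E'
from h import *
c=grab("wrist"); print(rects(c,"brass",.008)); print(c["K"][0],c["hand_eye"]); cv2.imwrite("pics/w1.png",c["image"][:,:,::-1])
E
```

```text
time: 1.62
position: [0.4079, 0.2429, 0.1017]
orientation: [-0.029, 1.0, 0.0, 0.0]
wrist_force: [0.8, -0.1, -0.2]
gripper_width: 0.0696
grasp_force: 0.0
[(440.7, 380.0, 67.2, 28.9, 74.7, [529.0, 295.0]), (407.5, 243.1, 96.6, 54.1, 2.0, [314.0, 241.0])]
[427.54284489   0.         316.15699429] [[-9.80245998e-06 -9.46788967e-01 -3.21855017e-01  8.25234594e-02]
 [ 9.99999997e-01 -3.52563732e-05  7.32562303e-05  1.65669744e-03]
 [-8.07056312e-05 -3.21855015e-01  9.46788964e-01 -1.41872897e-01]
 [ 0.00000000e+00  0.00000000e+00  0.00000000e+00  1.00000000e+00]]
```

View pics/w1.png

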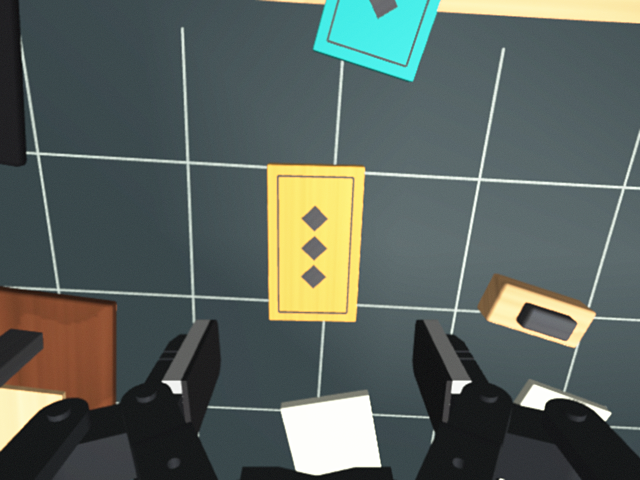

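```bash
python3 -m inch '[0,0,-5,0,0,-1, 0,0,-9.5,0,0,-1, 0,0,-10.3,0,0,-1, 0,0,-10.3,0,0,-1, 0,0,-10.3,0,0,-1]'; python3 -m inch '[0,0,0,0,0,0, 0,0,0,0,0,0, 0,0,0,0,0,0, 0,0,0,0,0,0, 0,0,2,0,0,0, 0,0,2,0,0,0, 0,0,2,0,0,0]' 4.5
```

```text
time: 2.3
position: [0.4098, 0.2426, 0.0002]
orientation: [-0.019, 1.0, 0.001, 0.001]
wrist_force: [-0.4, -0.4, -0.8]
gripper_width: 0.07
grasp_force: 0.0
time: 3.18
position: [0.4081, 0.2412, 0.0181]
orientation: [-0.019, 1.0, 0.0, -0.0]
wrist_force: [0.2, 0.1, -4.2]
gripper_width: 0.0518
grasp_force: 63.9
```

```bash
python3 -m inch '[0,0,6,0,0,0, 2,-2,12,0,0,-3.7, 15.7,-18.3,12,0,0,-7.4, 15.7,-18.3,12,0,0,-7.4, 15.7,-18.3,12,0,0,-7.4, 15.7,-18.3,12,0,0,-7.4, 15.7,-18.3,12,0,0,-7.4, 15.7,-18.3,12,0,0,-7.4, 15.7,-18.3,12,0,0,-7.4]'
python3 - <<'E'
from h import *
c=grab("wrist"); print(rects(c,"brass",bot.read_state()["position"][2]+.008)); print(rects(c,"bed",.012))
cv2.imwrite("pics/w2.png",c["image"][:,:,::-1])
c=grab("top");print(rects(c,"brass",.146,roi=(500,620,0,120)))
E
```

```text
time: 4.3
position: [0.5645, 0.06, 0.1379]
orientation: [0.044, 0.999, 0.0, -0.001]
wrist_force: [-0.3, 0.1, -3.0]
gripper_width: 0.0514
grasp_force: 65.2
[(560.8, 62.1, 97.2, 53.4, -5.1, [317.0, 316.0])]
[]
[]
```

View pics/w2.png

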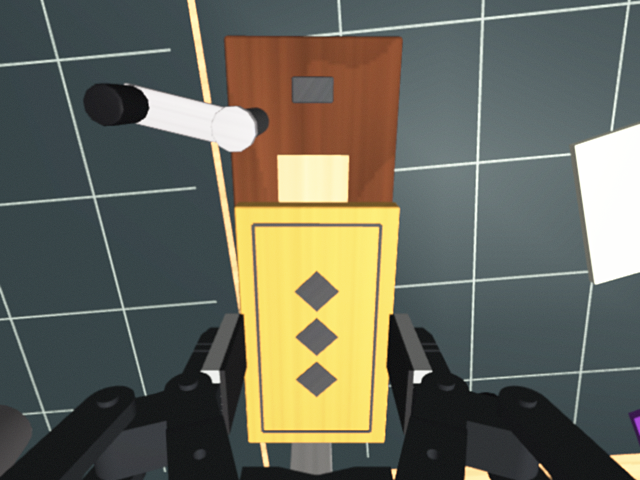

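```bash
python3 - <<'E'
from h import *
c=grab("wrist")
e=world(c,[[278,155],[349,155]],.012)[:,:2]; print(e, np.hypot(*(e[1]-e[0])))
d=np.array([np.cos(np.radians(-5.2)),np.sin(np.radians(-5.2))]); print("bed centre",e.mean(0)+.05*d)
b=world(c,[[226,37],[402,38]],.008)[:,:2]; print(np.hypot(*(b[1]-b[0])),b.mean(0)+.1175*d)
p=world(c,[[236,206],[399,206],[385,443],[249,443]],.146)[:,:2];print(p,p.mean(0))
E
```

```text
[[0.51331031 0.04236741]
 [0.51721958 0.08608488]] 0.04389190899172884
bed centre [0.56505917 0.05969452]
0.10130438541622175 [0.56652004 0.0598835 ]
[[0.51281241 0.04013971]
 [0.51748539 0.09232571]
 [0.61242168 0.08419635]
 [0.607645   0.03110535]] [0.56259112 0.06194178]
```

```bash
python3 -m inch '[0.3,-0.1,-5,0,0,0, 0.3,-0.1,-10,0,0,0, 0.3,-0.1,-12,0,0,0, 0.3,-0.1,-12.4,0,0,0, 0.3,-0.1,-12.6,0,0,0, 0.3,-0.1,-12.6,0,0,0, 0.3,-0.1,-12.6,0,0,0]'; python3 -m inch '[0,0,0,0,0,0, 0,0,0,0,0,0, 0,0,0,0,0,0, 0,0,4,0,0,0, 0,0,10,0,0,0, 0,0,14,0,0,0, 0,0,14,0,0,0, 0,0,14,0,0,0]' 7.2
python3 - <<'E'
from h import *
c=grab("wrist"); print(rects(c,"brass",.020))
E
```

```text
time: 5.32
position: [0.5693, 0.0576, 0.0136]
orientation: [0.046, 0.999, 0.0, 0.001]
wrist_force: [0.0, -0.3, -2.8]
gripper_width: 0.052
grasp_force: 44.9
time: 6.32
position: [0.5679, 0.0574, 0.1518]
orientation: [0.046, 0.999, 0.0, -0.0]
wrist_force: [-1.5, -0.3, -0.9]
gripper_width: 0.0718
grasp_force: 0.0
[(564.4, 59.8, 102.0, 54.7, -5.3, [315.0, 221.0])]
```

```bash
python3 -m inch '[0,6,0,0,0,5, 0,12,0,0,0,10, 0,21,-5,0,0,18.8, 0,21,-5,0,0,18.8, 0,21,-5,0,0,18.8, 0,21,-5,0,0,18.8, 0,21,-5,0,0,18.8]' 7.5
python3 - <<'E'
from h import *
c=grab("wrist"); print(rects(c,"white",.007))
c=grab("top"); print(rects(c,"brass",.008,roi=(300,800,-700,700)))
E
```

```text
time: 7.25
position: [0.5692, 0.2653, 0.1027]
orientation: [-0.117, 0.993, -0.0, 0.0]
wrist_force: [1.0, -0.5, 0.5]
gripper_width: 0.0745
grasp_force: 0.0
[]
[(436.6, -394.9, 44.9, 39.5, 78.7, [493.0, 281.0]), (535.6, -428.3, 63.9, 54.8, -13.5, [504.0, 241.0]), (553.0, -284.0, 80.2, 54.4, 23.2, [446.0, 234.0]), (569.6, 57.3, 98.6, 54.2, -5.2, [309.0, 227.0])]
```

```bash
python3 -m inch '[-0.1,0,-5,0,0,0, -0.1,0,-9.5,0,0,0, -0.1,0,-10.5,0,0,0, -0.1,0,-10.5,0,0,0, -0.1,0,-10.5,0,0,0]'; python3 -m inch '[0,0,0,0,0,0, 0,0,0,0,0,0, 0,0,0,0,0,0, 0,0,0,0,0,0, 0,0,6,0,0,0, 0,0,12,0,0,0, 0,0,14,0,0,0, 0,0,14,0,0,0]' 4.5
python3 - <<'E'
from h import *
c=grab("wrist"); m=mask(c,"white")
for k in cv2.findContours(m,cv2.RETR_EXTERNAL,cv2.CHAIN_APPROX_NONE)[0]:
    if len(k)>150: print(cv2.boundingRect(k))
cv2.imwrite("pics/w3.png",c["image"][:,:,::-1])
E
```

```text
time: 7.98
position: [0.5692, 0.268, -0.0003]
orientation: [-0.118, 0.993, 0.001, 0.002]
wrist_force: [0.1, 0.1, 1.2]
gripper_width: 0.0751
grasp_force: 0.0
time: 8.98
position: [0.5684, 0.2679, 0.1396]
orientation: [-0.118, 0.993, 0.001, 0.002]
wrist_force: [-0.5, -0.1, -1.6]
gripper_width: 0.0567
grasp_force: 63.6
(90, 0, 550, 442)
```

View pics/w3.png

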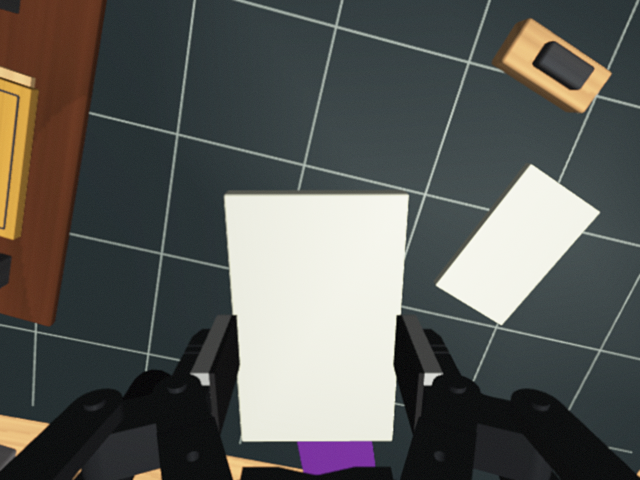

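```bash
cat >> h.py <<'E'
def inhand(c,px,zt):
    """tool-frame xy (mm) of the mean of pixels px lying zt m behind the TCP"""
    n=cv2.undistortPoints(np.array(px,float).reshape(-1,1,2),np.array(c["K"]),np.array([c["k1"],0,0,0,0.]))[:,0]
    H=np.array(c["hand_eye"]); d=np.c_[n,np.ones(len(n))]@H[:3,:3].T; o=H[:3,3]
    P=o+d*((-zt-o[2])/d[:,2])[:,None]; return (P*1000).round(1), (P.mean(0)*1000).round(1)
E
python3 - <<'E'
from h import *
c=grab("wrist")
print("plate1",inhand(c,[[236,206],[399,206],[385,443],[249,443]],.008))
print("sheet1",inhand(c,[[225,195],[408,195],[392,441],[242,441]],.0075))
E
```

```text
plate1 (array([[ 49.6, -24.1,  -8. ],
       [ 49.6,  28.2,  -8. ],
       [-45.5,  28.5,  -8. ],
       [-45.5, -24.7,  -8. ]]), array([ 2.,  2., -8.]))
sheet1 (array([[ 53.1, -27.5,  -7.5],
       [ 53.1,  30.9,  -7.5],
       [-45. ,  31.3,  -7.5],
       [-45. , -27.5,  -7.5]]), array([ 4. ,  1.8, -7.5]))
```

```bash
python3 -m inch '[0.1,-21,0,0,0,-18.7, 0.1,-21,0,0,0,-18.7, 0.1,-21,0,0,0,-18.7, 0.1,-21,0,0,0,-18.7, 0.1,-21,0,0,0,-18.7, 0.1,-21,-5,0,0,-18.7, 0.1,-21,-8,0,0,-18.7, 0.1,-21,-8,0,0,-18.7, 0.1,-21,-8,0,0,-18.7]'
```

```text
time: 10.2
position: [0.5688, 0.0587, 0.0578]
orientation: [0.044, 0.999, 0.0, 0.0]
wrist_force: [0.7, -0.2, -0.4]
gripper_width: 0.0565
grasp_force: 63.9
```

```bash
python3 -m inch '[0.1,0,-2.5,0,0,0, 0.1,0,-3.4,0,0,0, 0.1,0,-3.8,0,0,0, 0.1,0,-3.8,0,0,0, 0.1,0,-3.8,0,0,0]'; python3 -m inch '[0,0,0,0,0,0, 0,0,0,0,0,0, 0,0,0,0,0,0, 0,0,4,0,0,0, 0,0,10,0,0,0, 0,0,14,0,0,0, 0,0,14,0,0,0, 0,0,14,0,0,0]' 7.2
python3 - <<'E'
from h import *
c=grab("wrist"); print(rects(c,"white",.027))
cv2.imwrite("pics/w4.png",c["image"][:,:,::-1])
E
```

```text
time: 10.82
position: [0.5702, 0.0576, 0.0203]
orientation: [0.045, 0.999, 0.0, 0.001]
wrist_force: [0.6, 0.3, 2.5]
gripper_width: 0.057
grasp_force: 64.3
time: 11.82
position: [0.5688, 0.0574, 0.1587]
orientation: [0.045, 0.999, -0.0, -0.0]
wrist_force: [-0.5, 0.3, -0.7]
gripper_width: 0.0716
grasp_force: 0.0
[(565.9, 59.6, 99.4, 60.0, -5.0, [317.0, 220.0]), (487.4, 2.2, 66.1, 24.7, 74.1, [208.0, 106.0])]
```

View pics/w4.png

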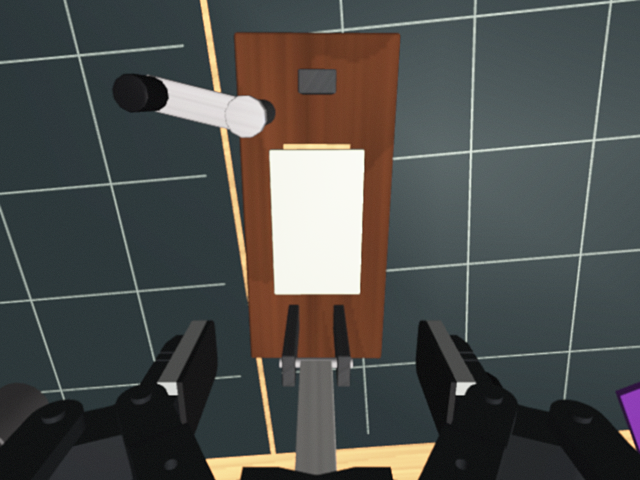

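```bash
python3 -m inch '[-1.5,-34,0,0,0,28, -1.5,-34,0,0,0,28, -1.5,-34,0,0,0,28, -1.5,-34,0,0,0,28, -1.5,-34,-5.5,0,0,28, -1.5,-34,-5.5,0,0,28, -1.5,-34,-5.5,0,0,28, -1.5,-34,-5.5,0,0,28, -1.5,-34,-5.5,0,0,28]'
python3 - <<'E'
from h import *
c=grab("wrist"); print(rects(c,"brass",.008))
E
```

```text
time: 13.0
position: [0.5552, -0.2808, 0.1044]
orientation: [-0.2, 0.98, 0.0, 0.0]
wrist_force: [0.0, 0.3, -0.0]
gripper_width: 0.0721
grasp_force: 0.0
[(552.7, -282.2, 79.6, 54.0, 23.1, [313.0, 236.0]), (535.4, -424.8, 64.8, 55.7, -14.0, [76.0, 108.0])]
```

```bash
python3 -m inch '[-0.2,-0.1,-5,0,0,0, -0.2,-0.1,-9.5,0,0,0, -0.2,-0.1,-10.5,0,0,0, -0.2,-0.1,-10.5,0,0,0, -0.2,-0.1,-10.5,0,0,0]'; python3 -m inch '[0,0,0,0,0,0, 0,0,0,0,0,0, 0,0,0,0,0,0, 0,0,0,0,0,0, 0,0,6,0,0,0, 0,0,12,0,0,0, 0,0,15,0,0,0, 0,0,15,0,0,0]' 4.5
python3 - <<'E'
from h import *
c=grab("wrist"); z=bot.read_state()["position"][2]
for r in rects(c,"brass",z+.008):
    print(r)
m=mask(c,"brass"); k=max(cv2.findContours(m,cv2.RETR_EXTERNAL,cv2.CHAIN_APPROX_NONE)[0],key=len)[:,0]
q=k[[np.argmin(k.sum(1)),np.argmax(k[:,0]-k[:,1]),np.argmax(k.sum(1)),np.argmin(k[:,0]-k[:,1])]]; print(q.tolist(),inhand(c,q,.008))
E
```

```text
time: 13.68
position: [0.5541, -0.2843, 0.0016]
orientation: [-0.198, 0.98, -0.001, 0.002]
wrist_force: [0.3, 1.1, -0.1]
gripper_width: 0.0722
grasp_force: 0.0
time: 14.68
position: [0.5539, -0.2846, 0.1523]
orientation: [-0.198, 0.98, -0.001, 0.003]
wrist_force: [-0.3, 0.3, -3.8]
gripper_width: 0.0509
grasp_force: 64.1
(553.2, -283.2, 80.3, 54.0, 23.1, [316.0, 325.0])
[[238, 232], [395, 232], [383, 426], [248, 424]] (array([[ 40.6, -24.1,  -8. ],
       [ 40.6,  27.3,  -8. ],
       [-37.6,  27.2,  -8. ],
       [-36.7, -24.8,  -8. ]]), array([ 1.7,  1.4, -8. ]))
```

```bash
python3 -m inch '[1.3,34.2,0,0,0,-28, 1.3,34.2,0,0,0,-28, 1.3,34.2,0,0,0,-28, 1.3,34.2,0,0,0,-28, 1.3,34.2,0,0,0,-28, 1.3,34.2,0,0,0,-28, 1.3,34.2,0,0,0,-28, 1.3,34.2,-5,0,0,-28, 1.3,34.2,-7.7,0,0,-28, 1.3,34.2,-7.7,0,0,-28, 1.3,34.2,-7.7,0,0,-28]'
```

```text
time: 16.1
position: [0.5656, 0.0576, 0.0725]
orientation: [0.045, 0.999, -0.0, 0.0]
wrist_force: [0.2, -0.0, -3.4]
gripper_width: 0.0512
grasp_force: 64.2
```

```bash
python3 -m inch '[0.1,0,-3,0,0,0, 0.1,0,-4,0,0,0, 0.1,0,-4.4,0,0,0, 0.1,0,-4.4,0,0,0, 0.1,0,-4.4,0,0,0]'; python3 -m inch '[0,0,0,0,0,0, 0,0,0,0,0,0, 0,0,0,0,0,0, 0,0,4,0,0,0, 0,0,10,0,0,0, 0,0,13,0,0,0, 0,0,13,0,0,0, 0,0,13,0,0,0]' 7.2
python3 - <<'E'
from h import *
c=grab("wrist"); print(rects(c,"brass",.035)); print(rects(c,"white",.027))
c=grab("top"); print(rects(c,"white",.007,roi=(300,800,-700,700)),rects(c,"brass",.008,roi=(300,800,-700,-200)))
E
```

```text
time: 16.73
position: [0.5671, 0.0585, 0.0292]
orientation: [0.045, 0.999, 0.0, 0.001]
wrist_force: [0.3, 0.7, -3.1]
gripper_width: 0.051
grasp_force: 64.2
time: 17.73
position: [0.5658, 0.0584, 0.1576]
orientation: [0.045, 0.999, -0.0, -0.001]
wrist_force: [-0.5, 1.0, 0.4]
gripper_width: 0.0724
grasp_force: 0.0
[(565.8, 60.3, 78.6, 52.2, -4.9, [317.0, 230.0])]
[(697.1, 86.0, 73.5, 44.0, -32.4, [372.0, 385.0]), (565.9, 59.7, 99.7, 60.1, -5.1, [316.0, 225.0]), (487.9, 1.7, 67.4, 25.0, 74.2, [207.0, 113.0])]
[(413.0, -250.9, 99.0, 59.1, 9.3, [434.0, 290.0]), (550.9, 402.2, 99.4, 58.9, -18.4, [171.0, 234.0])] [(438.6, -392.7, 44.6, 39.1, -33.8, [493.0, 280.0]), (535.5, -428.3, 63.7, 54.8, -13.5, [504.0, 241.0])]
```

```bash
python3 -m inch '[0,-12,0,0,0,6, 0,-20,0,0,0,14.3, -15.2,-30.7,0,0,0,14.3, -15.2,-30.7,0,0,0,14.3, -15.2,-30.7,0,0,0,14.3, -15.2,-30.7,-4,0,0,14.3, -15.2,-30.7,-4,0,0,14.3, -15.2,-30.7,-4,0,0,14.3, -15.2,-30.7,-4,0,0,14.3, -15.2,-30.7,-4,0,0,14.3]' 7.6
python3 - <<'E'
from h import *
c=grab("wrist"); print(rects(c,"white",.007))
m=mask(c,"white")
for k in cv2.findContours(m,cv2.RETR_EXTERNAL,cv2.CHAIN_APPROX_NONE)[0]:
    if len(k)>150: print(cv2.boundingRect(k))
E
```

```text
time: 19.08
position: [0.4155, -0.2478, 0.1187]
orientation: [-0.081, 0.997, -0.0, 0.0]
wrist_force: [-1.3, 0.2, -0.5]
gripper_width: 0.0761
grasp_force: 0.0
[]
(0, 0, 640, 466)
```

```bash
python3 -m inch '[-0.2,-0.1,-6,0,0,0, -0.2,-0.1,-11,0,0,0, -0.2,-0.1,-12,0,0,0, -0.2,-0.1,-12,0,0,0, -0.2,-0.1,-12,0,0,0]'; python3 -m inch '[0,0,0,0,0,0, 0,0,0,0,0,0, 0,0,0,0,0,0, 0,0,0,0,0,0, 0,0,6,0,0,0, 0,0,12,0,0,0, 0,0,16,0,0,0, 0,0,16,0,0,0]' 4.5
python3 - <<'E'
from h import *
c=grab("wrist"); g=cv2.inRange(cv2.cvtColor(np.ascontiguousarray(c["image"]),cv2.COLOR_RGB2HSV),(0,0,200),(179,40,255))
for r in (210,300,380): print(r,np.where(g[r])[0][[0,-1]])
col=np.where(g[:,315])[0]; print(col.min(),col.max())
cv2.imwrite("pics/w5.png",c["image"][:,:,::-1])
E
```

```text
time: 19.75
position: [0.4142, -0.2504, 0.0003]
orientation: [-0.08, 0.997, -0.001, 0.002]
wrist_force: [0.4, -0.5, -0.8]
gripper_width: 0.076
grasp_force: 0.0
time: 20.75
position: [0.4149, -0.2508, 0.1625]
orientation: [-0.08, 0.997, -0.001, 0.004]
wrist_force: [-0.7, -0.6, -0.6]
gripper_width: 0.0558
grasp_force: 63.5
210 [227 407]
300 [233 400]
380 [203 430]
204 445
```

View pics/w5.png

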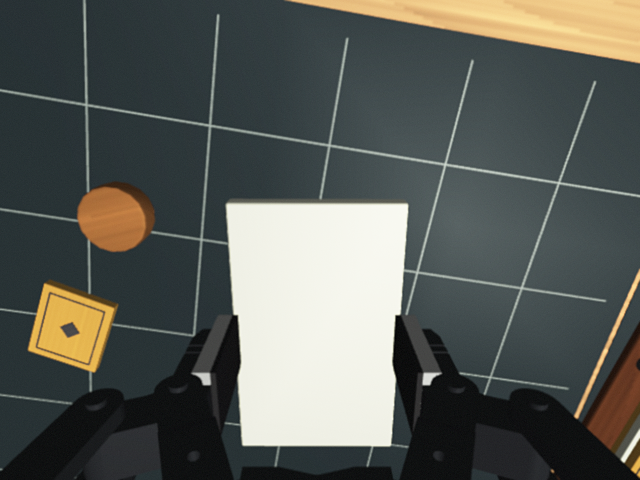

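```bash
python3 -m inch '[15.3,30.8,0,0,0,-14.4, 15.3,30.8,0,0,0,-14.4, 15.3,30.8,0,0,0,-14.4, 15.3,30.8,0,0,0,-14.4, 15.3,30.8,0,0,0,-14.4, 15.3,30.8,0,0,0,-14.4, 15.3,30.8,0,0,0,-14.4, 15.3,30.8,-5,0,0,-14.4, 15.3,30.8,-8.7,0,0,-14.4, 15.3,30.8,-8.7,0,0,-14.4, 15.3,30.8,-8.7,0,0,-14.4]'
```

```text
time: 22.18
position: [0.5658, 0.0575, 0.0723]
orientation: [0.046, 0.999, -0.0, 0.0]
wrist_force: [0.2, -0.9, -0.3]
gripper_width: 0.0563
grasp_force: 63.8
```

```bash
python3 -m inch '[0.1,0,-2.5,0,0,0, 0.1,0,-3.2,0,0,0, 0.1,0,-3.6,0,0,0, 0.1,0,-3.6,0,0,0, 0.1,0,-3.6,0,0,0]'; python3 -m inch '[0,0,0,0,0,0, 0,0,0,0,0,0, 0,0,0,0,0,0, 0,0,4,0,0,0, 0,0,10,0,0,0, 0,0,13,0,0,0, 0,0,13,0,0,0, 0,0,13,0,0,0]' 7.2
python3 - <<'E'
from h import *
c=grab("wrist"); print(rects(c,"white",.042,roi=(500,620,20,100)))
c=grab("top"); print(rects(c,"white",.007,roi=(300,800,-700,700)),rects(c,"brass",.008,roi=(300,800,-700,-200)))
E
```

```text
time: 22.8
position: [0.567, 0.0584, 0.0361]
orientation: [0.046, 0.999, 0.0, 0.001]
wrist_force: [0.0, -0.1, 1.1]
gripper_width: 0.0559
grasp_force: 64.1
time: 23.8
position: [0.5657, 0.0584, 0.1644]
orientation: [0.046, 0.999, -0.0, -0.001]
wrist_force: [-0.5, -0.0, -0.5]
gripper_width: 0.072
grasp_force: 0.0
[(564.9, 60.3, 101.2, 60.0, -5.3, [317.0, 227.0])]
[(550.9, 402.2, 99.4, 59.0, -18.4, [171.0, 234.0])] [(438.3, -395.0, 42.5, 42.2, -20.8, [493.0, 280.0]), (535.5, -428.3, 63.7, 54.8, -13.5, [504.0, 241.0])]
```

```bash
python3 -m inch '[-3,-48.4,0,0,0,-8.3, -3,-48.4,0,0,0,-8.3, -3,-48.4,0,0,0,-8.3, -3,-48.4,0,0,0,-8.3, -3,-48.4,0,0,0,-8.3, -3,-48.4,0,0,0,-8.3, -3,-48.4,-6,0,0,-8.3, -3,-48.4,-6,0,0,-8.3, -3,-48.4,-6,0,0,-8.3, -3,-48.4,-6,0,0,-8.3, -3,-48.4,-6,0,0,-8.3]'
python3 - <<'E'
from h import *
c=grab("wrist"); print(rects(c,"brass",.008))
E
```

```text
time: 25.28
position: [0.5378, -0.4238, 0.1058]
orientation: [0.116, 0.993, 0.001, 0.001]
wrist_force: [-0.4, -0.0, -0.2]
gripper_width: 0.0722
grasp_force: 0.0
[(535.1, -426.1, 64.9, 54.2, -13.9, [308.0, 240.0]), (436.4, -389.3, 47.3, 44.1, 76.6, [330.0, 44.0])]
```

```bash
python3 -m inch '[-0.3,-0.2,-5,0,0,0, -0.3,-0.2,-9.5,0,0,0, -0.3,-0.2,-10.6,0,0,0, -0.3,-0.2,-10.6,0,0,0, -0.3,-0.2,-10.6,0,0,0]'; python3 -m inch '[0,0,0,0,0,0, 0,0,0,0,0,0, 0,0,0,0,0,0, 0,0,0,0,0,0, 0,0,6,0,0,0, 0,0,12,0,0,0, 0,0,16,0,0,0, 0,0,16,0,0,0]' 4.5
python3 - <<'E'
from h import *
c=grab("wrist"); z=bot.read_state()["position"][2]
print(rects(c,"brass",z+.008))
m=mask(c,"brass"); k=max(cv2.findContours(m,cv2.RETR_EXTERNAL,cv2.CHAIN_APPROX_NONE)[0],key=len)[:,0]
q=k[[np.argmin(k.sum(1)),np.argmax(k[:,0]-k[:,1]),np.argmax(k.sum(1)),np.argmin(k[:,0]-k[:,1])]]; print(q.tolist(),inhand(c,q,.008))
E
```

```text
time: 25.95
position: [0.5349, -0.4286, 0.002]
orientation: [0.118, 0.993, -0.001, 0.002]
wrist_force: [0.2, 0.8, 0.4]
gripper_width: 0.0717
grasp_force: 0.0
time: 26.95
position: [0.5349, -0.4296, 0.1641]
orientation: [0.118, 0.993, -0.002, 0.004]
wrist_force: [0.8, 1.1, -3.6]
gripper_width: 0.0508
grasp_force: 63.5
[(534.9, -427.7, 66.6, 54.3, -14.0, [316.0, 330.0])]
[[243, 252], [392, 254], [384, 412], [247, 410]] (array([[ 34.7, -22.6,  -8. ],
       [ 34. ,  27. ,  -8. ],
       [-30. ,  27.5,  -8. ],
       [-29.1, -24.6,  -8. ]]), array([ 2.4,  1.8, -8. ]))
```

```bash
python3 -m inch '[3.3,48.8,0,0,0,8.4, 3.3,48.8,0,0,0,8.4, 3.3,48.8,0,0,0,8.4, 3.3,48.8,0,0,0,8.4, 3.3,48.8,0,0,0,8.4, 3.3,48.8,0,0,0,8.4, 3.3,48.8,0,0,0,8.4, 3.3,48.8,0,0,0,8.4, 3.3,48.8,0,0,0,8.4, 3.3,48.8,-5,0,0,8.4, 3.3,48.8,-7.7,0,0,8.4, 3.3,48.8,-7.7,0,0,8.4]'
```

```text
time: 28.5
position: [0.5628, 0.059, 0.0784]
orientation: [0.045, 0.999, -0.001, -0.004]
wrist_force: [-0.3, 0.3, -2.3]
gripper_width: 0.051
grasp_force: 63.7
```

```bash
python3 -m inch '[0.3,0,-2,0,0,0, 0.3,0,-2,0,0,0, 0.3,0,-2,0,0,0, 0.3,0,-2,0,0,0]'
```

```text
time: 29.0
position: [0.57, 0.0604, 0.0632]
orientation: [0.045, 0.999, 0.0, 0.001]
wrist_force: [0.2, 0.4, -2.3]
gripper_width: 0.0504
grasp_force: 63.7
```

```bash
python3 -m inch '[-0.2,-0.1,-1,0,0,0, -0.2,-0.1,-1.6,0,0,0, -0.2,-0.1,-1.8,0,0,0, -0.2,-0.1,-1.8,0,0,0, -0.2,-0.1,-1.8,0,0,0]'
```

```text
time: 29.62
position: [0.5676, 0.0594, 0.0443]
orientation: [0.045, 0.999, 0.0, 0.0]
wrist_force: [-0.1, -0.4, -2.7]
gripper_width: 0.0513
grasp_force: 63.7
```

```bash
python3 -m inch '[0,0,0,0,0,0, 0,0,0,0,0,0, 0,0,0,0,0,0, 0,0,4,0,0,0, 0,0,10,0,0,0, 0,0,12,0,0,0, 0,0,12,0,0,0, 0,0,12,0,0,0]' 7.2
python3 - <<'E'
from h import *
c=grab("wrist"); print(rects(c,"brass",.050)); print(rects(c,"white",.042,roi=(500,620,20,100)))
c=grab("top"); print(rects(c,"white",.007,roi=(300,800,100,700)))
E
```

```text
time: 30.62
position: [0.5665, 0.0594, 0.163]
orientation: [0.045, 0.999, -0.0, -0.001]
wrist_force: [-0.2, 0.2, -1.6]
gripper_width: 0.072
grasp_force: 0.0
[(567.5, 61.1, 63.4, 52.3, -5.4, [316.0, 237.0])]
[(565.1, 60.4, 102.0, 60.0, -5.4, [315.0, 227.0])]
[(550.9, 402.2, 99.4, 59.0, -18.4, [171.0, 234.0])]
```

```bash
python3 -m inch '[-1.5,34.5,0,0,0,-13.2, -1.5,34.5,0,0,0,-13.2, -1.5,34.5,0,0,0,-13.2, -1.5,34.5,0,0,0,-13.2, -1.5,34.5,0,0,0,-13.2, -1.5,34.5,-6,0,0,-13.2, -1.5,34.5,-6,0,0,-13.2, -1.5,34.5,-6,0,0,-13.2, -1.5,34.5,-6,0,0,-13.2, -1.5,34.5,-6,0,0,-13.2]' 7.6
python3 - <<'E'
from h import *
c=grab("wrist"); g=cv2.inRange(cv2.cvtColor(np.ascontiguousarray(c["image"]),cv2.COLOR_RGB2HSV),(0,0,190),(179,40,255))
for k in cv2.findContours(g,cv2.RETR_EXTERNAL,cv2.CHAIN_APPROX_NONE)[0]:
    if len(k)>150: print(cv2.boundingRect(k)); (x,y),s,a=cv2.minAreaRect((world(c,k[:,0],.007)[:,:2]*1000).astype(np.float32)); print(x,y,s,a)
E
```

```text
time: 31.98
position: [0.554, 0.4033, 0.1064]
orientation: [0.16, 0.987, 0.001, 0.001]
wrist_force: [-0.0, 0.5, 0.2]
gripper_width: 0.0762
grasp_force: 0.0
(262, 156, 106, 160)
551.3342895507812 405.28338623046875 (59.65769577026367, 99.15438842773438) 71.49748992919922
(425, 0, 158, 286)
531.4111328125 498.85821533203125 (100.37651824951172, 128.9499053955078) 52.186004638671875
(260, 0, 157, 58)
447.79254150390625 451.6172180175781 (82.7574234008789, 1.4827042818069458) 89.47343444824219
```

```bash
python3 -m inch '[-0.2,0.2,-5,0,0,0, -0.2,0.2,-9.7,0,0,0, -0.2,0.2,-10.8,0,0,0, -0.2,0.2,-10.8,0,0,0, -0.2,0.2,-10.8,0,0,0]'; python3 -m inch '[0,0,0,0,0,0, 0,0,0,0,0,0, 0,0,0,0,0,0, 0,0,0,0,0,0, 0,0,6,0,0,0, 0,0,12,0,0,0, 0,0,16,0,0,0, 0,0,16,0,0,0]' 4.5
python3 - <<'E'
from h import *
c=grab("wrist"); g=cv2.inRange(cv2.cvtColor(np.ascontiguousarray(c["image"]),cv2.COLOR_RGB2HSV),(0,0,200),(179,40,255))
col=np.where(g[:,315])[0]; a,b=col.min(),col.max(); print(a,b,inhand(c,[[315,a],[315,b]],.0075))
E
```

```text
time: 32.65
position: [0.5522, 0.4073, -0.0009]
orientation: [0.159, 0.987, 0.002, 0.001]
wrist_force: [0.7, -0.2, 0.5]
gripper_width: 0.076
grasp_force: 0.0
time: 33.65
position: [0.553, 0.408, 0.1625]
orientation: [0.159, 0.987, 0.004, 0.003]
wrist_force: [-0.4, -0.6, -1.2]
gripper_width: 0.0571
grasp_force: 64.1
210 451 (array([[ 49.1,   1.3,  -7.5],
       [-49. ,   1.2,  -7.5]]), array([ 0. ,  1.3, -7.5]))
```

```bash
python3 -m inch '[1.3,-34.9,0,0,0,13.1, 1.3,-34.9,0,0,0,13.1, 1.3,-34.9,0,0,0,13.1, 1.3,-34.9,0,0,0,13.1, 1.3,-34.9,0,0,0,13.1, 1.3,-34.9,0,0,0,13.1, 1.3,-34.9,0,0,0,13.1, 1.3,-34.9,-5,0,0,13.1, 1.3,-34.9,-7.5,0,0,13.1, 1.3,-34.9,-7.5,0,0,13.1, 1.3,-34.9,-7.5,0,0,13.1, 1.3,-34.9,-7.5,0,0,13.1]'
```

```text
time: 35.2
position: [0.5644, 0.0579, 0.0827]
orientation: [0.045, 0.999, 0.0, 0.001]
wrist_force: [-0.5, -0.3, -0.4]
gripper_width: 0.0571
grasp_force: 64.1
```

```bash
python3 -m inch '[0.1,0.1,-2,0,0,0, 0.1,0.1,-2.8,0,0,0, 0.1,0.1,-3.1,0,0,0, 0.1,0.1,-3.1,0,0,0, 0.1,0.1,-3.1,0,0,0]';  python3 -m inch '[0,0,0,0,0,0, 0,0,0,0,0,0, 0,0,0,0,0,0, 0,0,4,0,0,0, 0,0,9,0,0,0, 0,0,12,0,0,0, 0,0,12,0,0,0, 0,0,12,0,0,0]' 7.2
python3 - <<'E'
from h import *
c=grab("wrist"); print(rects(c,"white",.057,roi=(500,620,20,100)))
cv2.imwrite("pics/w6.png",c["image"][:,:,::-1])
E
```

```text
time: 35.83
position: [0.5647, 0.0583, 0.0505]
orientation: [0.046, 0.999, 0.0, 0.0]
wrist_force: [0.3, 0.9, -0.8]
gripper_width: 0.0575
grasp_force: 64.1
time: 36.83
position: [0.5638, 0.0584, 0.1696]
orientation: [0.046, 0.999, -0.0, -0.001]
wrist_force: [0.2, 0.6, 0.1]
gripper_width: 0.0718
grasp_force: 0.0
[(565.6, 60.0, 99.3, 60.0, -5.2, [316.0, 235.0])]
```

View pics/w6.png

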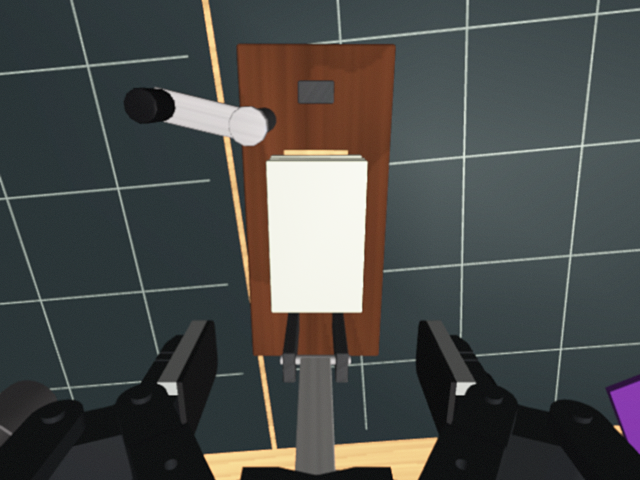

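```bash
python3 -m inch '[0,0,6,0,0,0, 0,0,12,0,0,0, 0,0,17,0,0,0, 5,-0.5,17,0,0,0, 10.9,-0.9,17,0,0,0, 10.9,-0.9,17,0,0,0, 10.9,-0.9,17,0,0,0]' 5.4
python3 - <<'E'
from h import *
c=grab("wrist"); cv2.imwrite("pics/w7.png",c["image"][:,:,::-1])
o=np.array([.5655,.0598]); t=np.radians(-5.2); d=np.array([np.cos(t),np.sin(t)]); n=np.array([-d[1],d[0]])
p=lambda x,y,z:[*(o+x/1e3*d+y/1e3*n),z/1e3]
for q in (1.6,1.66,1.72,1.78,1.84):
    print(q,pix(c,[p(80-185*np.cos(q),s*15,68+185*np.sin(q)) for s in (-1,1)]).round().tolist())
E
```

```text
time: 37.75
position: [0.673, 0.0491, 0.3382]
orientation: [0.046, 0.999, -0.001, -0.002]
wrist_force: [0.1, 0.6, 0.2]
gripper_width: 0.0544
grasp_force: 0.0
1.6 [[288.0, 215.0], [342.0, 215.0]]
1.66 [[288.0, 234.0], [342.0, 234.0]]
1.72 [[289.0, 252.0], [341.0, 252.0]]
1.78 [[289.0, 268.0], [341.0, 268.0]]
1.84 [[290.0, 284.0], [340.0, 284.0]]
```

View pics/w7.png

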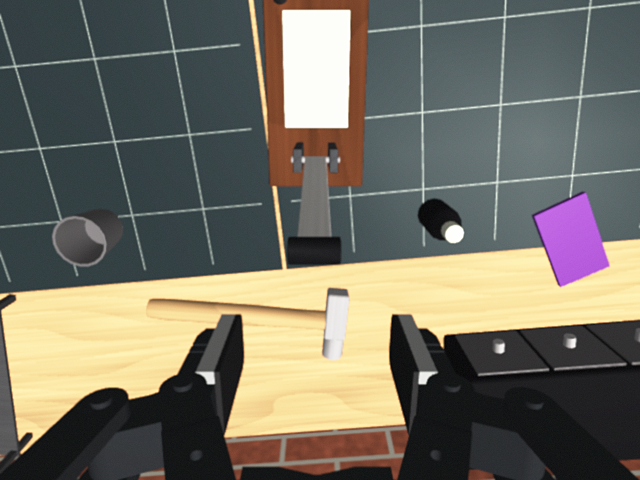

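```bash
python3 -m inch '[-0.2,0,-5,0,0,0, -0.2,0,-9,0,0,0, -0.2,0,-10.6,0,0,0, -0.2,0,-10.6,0,0,0, -0.2,0,-10.6,0,0,0]';  python3 -m inch '[0,0,0,0,0,0, 0,0,0,0,0,0, 0,0,0,0,0,0, 0,0,0,0,0,0]' 2.2
python3 - <<'E'
import numpy as np
t=np.radians(-5.2); d=np.array([np.cos(t),np.sin(t)]); q0=1.715
f=lambda q:np.array([-18.5*np.cos(q)*d[0],-18.5*np.cos(q)*d[1],18.5*np.sin(q)])
for q in (1.6,1.4,1.2,1.0,.8,.6,.4,.2,.1,0,-.03): print(q,(f(q)-f(q0)).round(2).tolist())
E
```

```text
time: 38.42
position: [0.6723, 0.0493, 0.237]
orientation: [0.046, 0.999, 0.0, 0.002]
wrist_force: [1.0, -0.3, 0.2]
gripper_width: 0.0543
grasp_force: 0.0
time: 38.92
position: [0.6724, 0.0477, 0.2365]
orientation: [0.046, 0.999, -0.001, 0.002]
wrist_force: [-0.7, -2.5, 6.0]
gripper_width: 0.0284
grasp_force: 60.4
1.6 [-2.11, 0.19, 0.18]
1.4 [-5.78, 0.53, -0.08]
1.2 [-9.32, 0.85, -1.07]
1.0 [-12.6, 1.15, -2.74]
0.8 [-15.48, 1.41, -5.04]
0.6 [-17.85, 1.62, -7.86]
0.4 [-19.62, 1.79, -11.1]
0.2 [-20.7, 1.88, -14.63]
0.1 [-20.98, 1.91, -16.46]
0 [-21.07, 1.92, -18.31]
-0.03 [-21.06, 1.92, -18.86]
```

```bash
python3 -m inch '[-2.1,0.2,0.2,0,0,0, -5.8,0.5,-0.1,0,0,0, -9.3,0.9,-1.1,0,0,0, -12.6,1.2,-2.7,0,0,0, -15.5,1.4,-5,0,0,0, -17.9,1.6,-7.9,0,0,0, -19.6,1.8,-11.1,0,0,0, -19.6,1.8,-11.1,0,0,0]'
```

```text
time: 39.92
position: [0.4728, 0.0664, 0.1221]
orientation: [0.045, 0.999, -0.001, -0.002]
wrist_force: [-6.2, -4.7, 3.3]
gripper_width: 0.0286
grasp_force: 75.3
```

```bash
python3 -m inch '[-0.6,0,-1.8,0,0,0, -1.1,0.1,-3.5,0,0,0, -1.4,0.1,-5.4,0,0,0, -1.5,0.1,-6.6,0,0,0, -1.5,0.1,-7.3,0,0,0, -1.5,0.1,-7.4,0,0,0, -1.5,0.1,-7.4,0,0,0]'
```

```text
time: 40.8
position: [0.4594, 0.0675, 0.0495]
orientation: [0.046, 0.999, -0.001, -0.002]
wrist_force: [-5.4, -3.1, 1.5]
gripper_width: 0.0285
grasp_force: 78.5
```

```bash
python3 -m inch '[0,0,-0.3,0,0,0, 0,0,-0.5,0,0,0, 0,0,-0.5,0,0,0, 0,0,-0.5,0,0,0]'
```

```text
time: 41.3
position: [0.4595, 0.0676, 0.0446]
orientation: [0.046, 0.999, -0.001, -0.002]
wrist_force: [-6.1, -4.1, 1.1]
gripper_width: 0.0287
grasp_force: 78.7
```

```bash
python3 - <<'E'
from h import *
c=grab("scene"); im=c["image"][190:360,250:420]; cv2.imwrite("pics/s2.png",cv2.resize(im[:,:,::-1],None,fx=3.5,fy=3.5,interpolation=cv2.INTER_CUBIC))
E
```

```text
(no output)
```

View pics/s2.png

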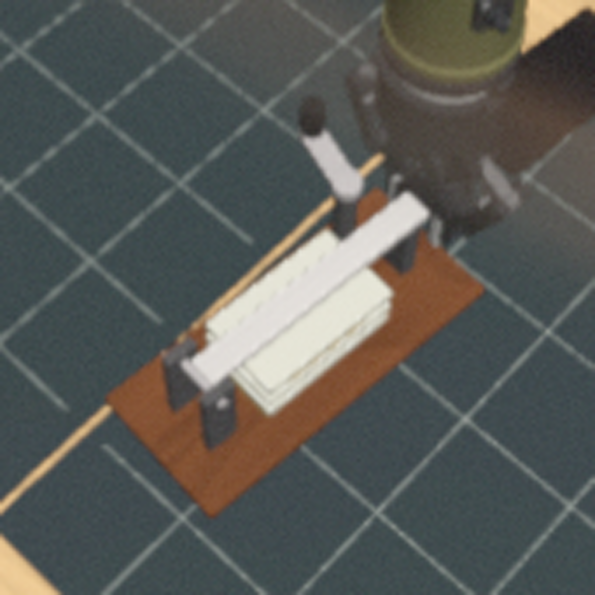

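```bash
python3 -m inch '[0,0,0,0,0,0, 0,0,0,0,0,0, 0,0,3,0,0,0, 0,0,8,0,0,0, 0,0,8,0,0,0, 0,0,8,0,0,0]' 5.4; python3 -m inch '[0,0,0,0,0,0, 0,0,0,0,0,0, 0,0,0,0,0,0, 0,0,0,0,0,0]' 0; python3 -m inch '[0,0,-3,0,0,0, 0,0,-3.9,0,0,0, 0,0,-4.3,0,0,0, 0,0,-4.6,0,0,0, 0,0,-4.6,0,0,0]'
```

```text
time: 42.1
position: [0.4606, 0.0687, 0.1245]
orientation: [0.045, 0.999, 0.0, 0.0]
wrist_force: [-0.3, 0.2, -1.1]
gripper_width: 0.0537
grasp_force: 0.0
time: 42.6
position: [0.4602, 0.0683, 0.1241]
orientation: [0.046, 0.999, -0.0, -0.0]
wrist_force: [-0.5, 0.2, 0.6]
gripper_width: 0.0
grasp_force: 0.0
time: 43.22
position: [0.4607, 0.0684, 0.0787]
orientation: [0.046, 0.999, 0.0, 0.0]
wrist_force: [0.4, 0.2, 1.3]
gripper_width: -0.0002
grasp_force: 0.0
```

```bash
python3 -m inch '[0,0,-0.2,0,0,0, 0,0,-0.4,0,0,0, 0,0,-0.5,0,0,0, 0,0,-0.5,0,0,0]'
```

```text
time: 43.72
position: [0.461, 0.0686, 0.0754]
orientation: [0.046, 0.999, 0.001, 0.0]
wrist_force: [-5.5, -1.7, 15.9]
gripper_width: 0.0002
grasp_force: 7.9
```

```bash
python3 -m inch '[0,0,5,0,0,0, 0,-5,8,0,0,0, 0,-8,8,0,0,0, 0,-8,8,0,0,0, 0,-8,8,0,0,0]' 4.5
python3 - <<'E'
from h import *
c=capture("wrist"); c["Rt"]=campose(c,dict(position=np.array([.5638,.0584,.1696]),orientation=np.array([.046,.999,0,-.0005])/np.linalg.norm([.046,.999,0,-.0005])))
o=np.array([.5655,.0598]); t=np.radians(-5.2); M=np.array([[np.cos(t),-np.sin(t)],[np.sin(t),np.cos(t)]])
k=world(c,[[145,105]],.110)[0,:2]; p=world(c,[[250,125]],.082)[0,:2]
print(k,p,(k-o)@M*1e3,(p-o)@M*1e3)
kr=(k-o)@M*1e3; print("q",np.arctan2(-(kr[0]+70),-(kr[1]+35)))
E
```

```text
time: 44.35
position: [0.4602, -0.0108, 0.1531]
orientation: [0.045, 0.999, 0.0, -0.0]
wrist_force: [-1.2, -0.2, -0.8]
gripper_width: 0.0453
grasp_force: 0.0
[ 0.47734659 -0.00871454] [0.49125198 0.03243793] [-81.58096005 -76.22213296] [-71.46255051 -33.97874558]
q 0.2738804671498912
```

```bash
python3 -m inch '[1.4,-0.1,-1,0,0,0, 1.4,-0.1,-4,0,0,0, 1.4,-0.1,-6.5,0,0,0, 1.4,-0.1,-6.5,0,0,0, 1.4,-0.1,-6.5,0,0,0]'; python3 -m inch '[0,0,0,0,0,0, 0,0,0,0,0,0, 0,0,0,0,0,0, 0,0,0,0,0,0]' 1.0
python3 - <<'E'
from h import *
t=np.radians(-5.2); M=np.array([[np.cos(t),-np.sin(t)],[np.sin(t),np.cos(t)]])
s=bot.read_state()["position"][:2]+[.001,.0015]; r=M.T@(s-[.5655,.0598])*1e3; print(r)
f=lambda q:M@np.array([-4.5*np.sin(q),-4.5*np.cos(q)])
q0=np.arctan2(-(r[0]+70),-(r[1]+35)); print(q0,np.hypot(r[0]+70,r[1]+35))
for q in (.3,.7,1.1,1.5,1.9,2.3,2.7,3.0,3.14): print(q,(f(q)-f(.3)).round(2).tolist())
E
```

```text
time: 45.02
position: [0.4749, -0.012, 0.089]
orientation: [0.045, 0.999, 0.0, 0.0]
wrist_force: [-0.3, 0.3, -0.5]
gripper_width: 0.0451
grasp_force: 0.0
time: 45.52
position: [0.475, -0.0132, 0.0894]
orientation: [0.046, 0.999, 0.0, 0.001]
wrist_force: [-2.6, -1.8, 6.5]
gripper_width: 0.0141
grasp_force: 58.5
[-82.61960982 -79.27175077]
0.27768429865472843 46.035230730845015
0.3 [0.0, 0.0]
0.7 [-1.48, 1.0]
1.1 [-2.46, 2.49]
1.5 [-2.79, 4.25]
1.9 [-2.39, 6.0]
2.3 [-1.36, 7.45]
2.7 [0.17, 8.39]
3.0 [1.49, 8.65]
3.14 [2.11, 8.64]
```

```bash
python3 -m inch '[-0.8,0.5,0,0,0,0, -1.5,1,0,0,0,0, -2.5,2.5,0,0,0,0, -2.8,4.2,0,0,0,0, -2.4,6,0,0,0,0, -1.4,7.5,0,0,0,0, 0.2,8.4,0,0,0,0, 1.5,8.6,0,0,0,0, 2.1,8.6,0,0,0,0, 2.2,8.6,0,0,0,0, 2.2,8.6,0,0,0,0]'
```

```text
time: 46.9
position: [0.4951, 0.0741, 0.0881]
orientation: [0.046, 0.999, 0.001, -0.001]
wrist_force: [-4.4, 2.0, 2.7]
gripper_width: 0.0138
grasp_force: 62.2
```

```bash
python3 -m inch '[0.3,0,0,0,0,0, 0.6,0,0,0,0,0, 0.6,0,0,0,0,0]'; python3 - <<'E'
from h import *
t=np.radians(-5.2); M=np.array([[np.cos(t),-np.sin(t)],[np.sin(t),np.cos(t)]])
r=M.T@(bot.read_state()["position"][:2]+[.001,.0015]-[.5655,.0598])*1e3; print(r,np.arctan2(-(r[0]+70),-(r[1]+35)))
E
```

```text
time: 47.28
position: [0.5005, 0.0738, 0.088]
orientation: [0.044, 0.999, 0.0, -0.002]
wrist_force: [-7.4, 0.5, 3.3]
gripper_width: 0.0137
grasp_force: 62.4
[-65.1471302   9.6524415] -3.0333365922991367
```

```bash
python3 -m inch '[-0.3,0,0,0,0,0, -0.3,0,0,0,0,0, -0.3,0,0,0,0,0, -0.3,0,4,0,0,0, -0.3,0,9,0,0,0, -0.3,0,12,0,0,0, -0.3,0,12,0,0,0, -0.3,0,12,0,0,0]' 4.5
python3 - <<'E'
from h import *
c=grab("wrist"); cv2.imwrite("pics/w8.png",c["image"][:,:,::-1])
o=np.array([.5655,.0598]); t=np.radians(-5.2); d=np.array([np.cos(t),np.sin(t)]); n=np.array([-d[1],d[0]])
for q in (2.8,2.95,3.05,3.14): print(q,pix(c,[[*(o+(-.07-.045*np.sin(q))*d+(-.035-.045*np.cos(q))*n),.11]]).round().tolist())
c=grab("top"); print(rects(c,"white",.057,roi=(500,620,0,120)))
for k in ((262,163),(416,170),(178,279),(493,281)): print(c["image"][k[1],k[0]])
E
```

```text
time: 48.28
position: [0.499, 0.0732, 0.2076]
orientation: [0.046, 0.999, -0.0, -0.0]
wrist_force: [-0.1, -0.3, -0.1]
gripper_width: 0.045
grasp_force: 0.0
2.8 [[313.0, 217.0]]
2.95 [[316.0, 228.0]]
3.05 [[317.0, 235.0]]
3.14 [[318.0, 242.0]]
[]
[9 4 7]
[100  97  98]
[62 66 73]
[146  94  46]
```

View pics/w8.png

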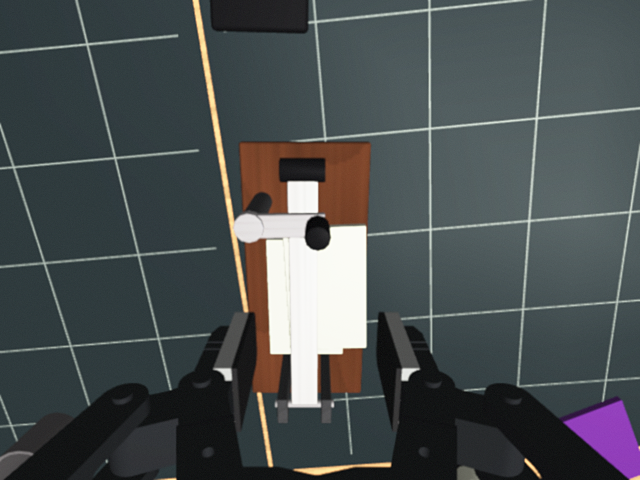

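```bash
python3 - <<'E'
import cv2
a=cv2.imread("pics/w8.png")[135:415,225:385]; a=cv2.resize(a,(320,560),interpolation=cv2.INTER_CUBIC)
from h import *
c=grab("scene"); s=c["image"][225:345,270:400,::-1]; cv2.imwrite("pics/x.png",np.hstack([cv2.copyMakeBorder(a,0,0,0,5,0),cv2.resize(s,(460,560),interpolation=cv2.INTER_CUBIC)]))
E
```

```text
(no output)
```

View pics/x.png

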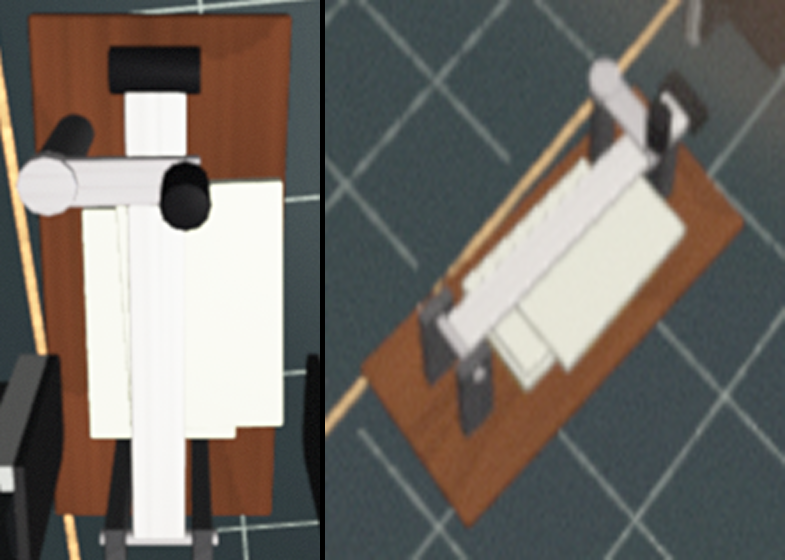

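The latch and bar are home. But the top sheet, and probably the short plate under it, has been knocked about 25 mm to the rack's +y side. I'll open the latch and keeper again and put it right.

```bash
python3 -m inch '[-0.3,0.1,-5,0,0,0, -0.3,0.1,-10,0,0,0, -0.3,0.1,-11.9,0,0,0, -0.3,0.1,-11.9,0,0,0, -0.3,0.1,-11.9,0,0,0]'; python3 -m inch '[0,0,0,0,0,0, 0,0,0,0,0,0, 0,0,0,0,0,0, 0,0,0,0,0,0]' 1.0; python3 -m inch '[-1,0,0,0,0,0, -1.9,-0.2,0,0,0,0, -3.5,-1.2,0,0,0,0, -4.5,-2.6,0,0,0,0, -4.9,-4.4,0,0,0,0, -4.6,-6.1,0,0,0,0, -3.6,-7.6,0,0,0,0, -2.1,-8.6,0,0,0,0, -2.1,-8.6,0,0,0,0]'
```

```text
time: 49.05
position: [0.497, 0.0744, 0.09]
orientation: [0.046, 0.999, 0.0, 0.001]
wrist_force: [0.2, 0.4, 0.4]
gripper_width: 0.0447
grasp_force: 0.0
time: 49.55
position: [0.4972, 0.0742, 0.0905]
orientation: [0.046, 0.999, 0.0, 0.001]
wrist_force: [-1.0, -0.9, 6.4]
gripper_width: 0.0141
grasp_force: 58.7
time: 50.68
position: [0.4743, -0.0114, 0.0895]
orientation: [0.046, 0.999, 0.0, -0.002]
wrist_force: [-3.5, 0.1, 9.5]
gripper_width: 0.014
grasp_force: 62.5
```

```bash
python3 -m inch '[0,0,0,0,0,0, 0,0,0,0,0,0, 0,0,0,0,0,0, 0,0,4,0,0,0, 0,0,7,0,0,0, -1,8,7,0,0,0, -1,8,7,0,0,0, -1,8,7,0,0,0]' 5.4
```

```text
time: 51.68
position: [0.465, 0.0698, 0.1592]
orientation: [0.044, 0.999, -0.0, -0.0]
wrist_force: [0.5, -0.2, -0.6]
gripper_width: 0.0542
grasp_force: 0.0
```

```bash
python3 -m inch '[-0.5,-0.2,-5,0,0,0, -0.5,-0.2,-9.5,0,0,0, -0.5,-0.2,-10.6,0,0,0, -0.5,-0.2,-10.6,0,0,0, -0.5,-0.2,-10.6,0,0,0]'; python3 -m inch '[0,0,0,0,0,0, 0,0,0,0,0,0, 0,0,0,0,0,0, 0,0,0,0,0,0]' 2.2; python3 -m inch '[0.4,0,3.7,0,0,0, 2.3,-0.2,8.9,0,0,0, 5.6,-0.5,13.3,0,0,0, 10.1,-0.9,16.5,0,0,0, 15.3,-1.4,18.2,0,0,0, 20.8,-1.9,18.4,0,0,0, 20.8,-1.9,18.4,0,0,0, 20.8,-1.9,18.4,0,0,0]'
```

```text
time: 52.3
position: [0.462, 0.0663, 0.055]
orientation: [0.046, 0.999, 0.001, 0.001]
wrist_force: [-0.0, 0.4, 0.5]
gripper_width: 0.054
grasp_force: 0.0
time: 52.8
position: [0.4615, 0.0673, 0.0549]
orientation: [0.046, 0.999, 0.001, 0.001]
wrist_force: [-1.0, 1.9, 5.1]
gripper_width: 0.0289
grasp_force: 58.7
time: 53.8
position: [0.6689, 0.0479, 0.2374]
orientation: [0.046, 0.999, 0.0, 0.0]
wrist_force: [1.4, 1.9, 0.3]
gripper_width: 0.0276
grasp_force: 59.0
```

```bash
python3 -m inch '[0,0,0,0,0,0, 0,0,0,0,0,0, 0,0,4,0,0,0, 0,0,9,0,0,0, -6,1.5,9,0,0,0, -11.5,3,9,0,0,0, -11.5,3,3,0,0,0, -11.5,3,-3,0,0,0, -11.5,3,-7,0,0,0, -11.5,3,-7,0,0,0, -11.5,3,-7,0,0,0]' 7.5
python3 - <<'E'
from h import *
c=grab("wrist"); cv2.imwrite("pics/w9.png",c["image"][:,:,::-1])
for z in (.057,.042): print(rects(c,"white",z,roi=(450,650,0,150))); 
print(rects(c,"brass",.05))
g=cv2.cvtColor(np.ascontiguousarray(c["image"]),cv2.COLOR_RGB2GRAY)
cv2.imwrite("pics/edge.png",cv2.resize(c["image"][90:350,210:430,::-1],None,fx=2.2,fy=2.2,interpolation=cv2.INTER_CUBIC))
E
```

```text
time: 55.18
position: [0.5544, 0.0774, 0.1694]
orientation: [0.046, 0.999, 0.001, 0.001]
wrist_force: [1.0, -0.5, -0.0]
gripper_width: 0.0754
grasp_force: 0.0
[(555.5, 73.6, 106.4, 79.4, -5.3, [305.0, 236.0])]
[]
[]
```

View pics/edge.png

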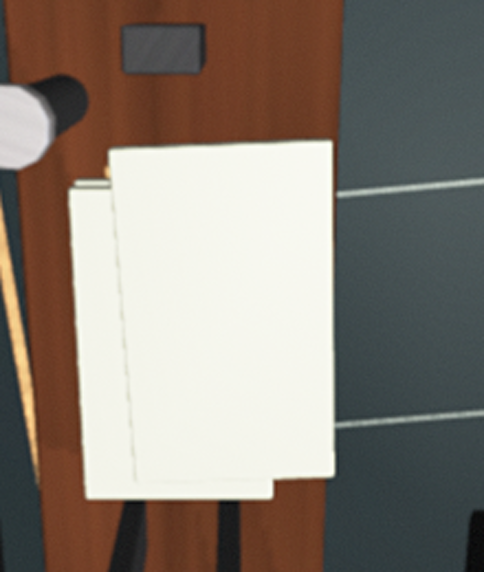

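```bash
python3 - <<'E'
from h import *
c=grab("wrist")
p=np.array([[110,149],[332,141],[334,475],[136,483]])/2.2+[210,90]
W=world(c,p,.057)[:,:2]*1000; print(W.round(1).tolist(),W.mean(0)); v=(W[2]+W[3]-W[0]-W[1])/2; print(np.hypot(*v),np.degrees(np.arctan2(v[1],v[0])))
p=np.array([[70,188],[87,498]])/2.2+[210,90]
W=world(c,p,.042)[:,:2]*1000; v=W[1]-W[0]; a=np.degrees(np.arctan2(*v[::-1])); print(np.hypot(*v),a, W.mean(0)+30*np.array([-np.sin(np.radians(a)),np.cos(np.radians(a))]))
E
```

```text
[[502.8, 51.0], [506.1, 110.2], [605.2, 105.1], [602.4, 45.5]] [554.13731732  77.94481695]
99.47420162121101 -3.0475440920402144
99.84120475218586 -5.331722608585455 [567.04703185  61.21901158]
```

```bash
python3 -m inch '[0.1,-0.1,-5,0,0,2, 0.1,-0.1,-10,0,0,2, 0.1,-0.1,-11.5,0,0,2, 0.1,-0.1,-11.8,0,0,2, 0.1,-0.1,-11.8,0,0,2, 0.1,-0.1,-11.8,0,0,2]' 7.5; python3 -m inch '[0,0,0,0,0,0, 0,0,0,0,0,0, 0,0,0,0,0,0, 0,0,0,0,0,0, 0,0,6,0,0,0, 0,0,11,0,0,0, 0,0,11,0,0,0, 0,0,11,0,0,0]' 4.5
python3 - <<'E'
from h import *
c=grab("wrist"); g=cv2.inRange(cv2.cvtColor(np.ascontiguousarray(c["image"]),cv2.COLOR_RGB2HSV),(0,0,200),(179,40,255))
col=np.where(g[:,315])[0]; a,b=col.min(),col.max(); print(a,b,inhand(c,[[315,a],[315,b]],.0075)[1])
E
```

```text
time: 56.02
position: [0.5558, 0.0767, 0.0512]
orientation: [0.028, 1.0, 0.001, 0.002]
wrist_force: [-0.1, -0.3, -0.1]
gripper_width: 0.0748
grasp_force: 0.0
time: 57.02
position: [0.554, 0.0765, 0.1592]
orientation: [0.028, 1.0, 0.0, -0.0]
wrist_force: [0.3, 0.3, -0.7]
gripper_width: 0.0555
grasp_force: 63.3
176 441 [ 7.5  1.3 -7.5]
```

```bash
python3 -m inch '[1,6,0,0,0,0, 1,12,0,0,0,0, 1,19.5,0,0,0,0, 1,19.5,0,0,0,0, 1,19.5,-6,0,0,0, 1,19.5,-12,0,0,0, 1,19.5,-15.2,0,0,0, 1,19.5,-15.7,0,0,0, 1,19.5,-15.8,0,0,0, 1,19.5,-15.8,0,0,0]'; python3 -m inch '[0,0,0,0,0,0, 0,0,0,0,0,0, 0,0,0,0,0,0, 0,0,5,0,0,0, 0,0,11,0,0,0, 0,0,17,0,0,0, -1,-6,17,0,0,0, -1,-12,17,0,0,0, -1,-18.5,15,0,0,0, -1,-18.5,15,0,0,0, -1,-18.5,15,0,0,0]' 7.5
python3 - <<'E'
from h import *
c=grab("wrist"); print(rects(c,"brass",.05)); print(rects(c,"white",.042,roi=(500,650,0,150)))
c=grab("top"); print(rects(c,"white",.007,roi=(300,800,100,700)))
E
```

```text
time: 58.32
position: [0.5656, 0.2717, 0.003]
orientation: [0.028, 1.0, 0.001, 0.001]
wrist_force: [-0.4, 0.6, -0.1]
gripper_width: 0.0554
grasp_force: 156.5
time: 59.7
position: [0.5543, 0.0864, 0.1514]
orientation: [0.029, 1.0, 0.0, -0.0]
wrist_force: [0.5, 1.5, 0.2]
gripper_width: 0.0751
grasp_force: 0.0
[(555.8, 79.0, 63.8, 53.8, -3.2, [301.0, 244.0])]
[(564.7, 60.5, 102.5, 59.9, -5.3, [265.0, 243.0])]
[(563.4, 270.9, 98.9, 59.0, -3.4, [224.0, 229.0])]
```

```bash
python3 -m inch '[0.1,-0.8,-4,0,0,0, 0.1,-0.8,-9,0,0,0, 0.1,-0.8,-10.3,0,0,0, 0.1,-0.8,-10.7,0,0,0, 0.1,-0.8,-10.7,0,0,0, 0.1,-0.8,-10.7,0,0,0]' 7.0; python3 -m inch '[0,0,0,0,0,0, 0,0,0,0,0,0, 0,0,0,0,0,0, 0,0,0,0,0,0, 0,0,3,0,0,0, 0,0,5,0,0,0, 0,0,5,0,0,0, 0,0,5,0,0,0]' 4.5
python3 - <<'E'
from h import *
c=grab("wrist"); m=mask(c,"brass"); k=max(cv2.findContours(m,cv2.RETR_EXTERNAL,cv2.CHAIN_APPROX_NONE)[0],key=len)[:,0]
q=k[[np.argmin(k.sum(1)),np.argmax(k[:,0]-k[:,1]),np.argmax(k.sum(1)),np.argmin(k[:,0]-k[:,1])]]; print(q.tolist(),inhand(c,q,.008)[1])
E
```

```text
time: 60.55
position: [0.5567, 0.0788, 0.046]
orientation: [0.028, 1.0, 0.001, 0.001]
wrist_force: [-0.8, -0.4, 0.1]
gripper_width: 0.07
grasp_force: 0.0
time: 61.55
position: [0.5549, 0.0784, 0.0938]
orientation: [0.028, 1.0, 0.0, -0.0]
wrist_force: [0.4, 0.5, 0.5]
gripper_width: 0.0448
grasp_force: 0.0
[[255, 220], [371, 222], [364, 345], [258, 342]] [22.3  0.3 -8. ]
```

```bash
python3 -m inch '[0,0,2,0,0,0, 0,0,5,0,0,0, 0,0,5,0,0,0, 0,0,5,0,0,0]' 7.0
python3 - <<'E'
from h import *
c=grab("wrist"); print(rects(c,"brass",.05)); print(rects(c,"white",.042,roi=(500,650,0,150)))
E
```

```text
time: 62.1
position: [0.5546, 0.0783, 0.1431]
orientation: [0.028, 1.0, -0.0, -0.001]
wrist_force: [-0.3, 0.7, -1.5]
gripper_width: 0.0698
grasp_force: 0.0
[(556.5, 78.3, 64.3, 53.8, -3.9, [313.0, 249.0])]
[(564.6, 60.6, 102.5, 59.9, -5.3, [277.0, 250.0])]
```

```bash
python3 -m inch '[0.1,-0.1,-4,0,0,-0.5, 0.1,-0.1,-8.5,0,0,-0.5, 0.1,-0.1,-9.8,0,0,-0.5, 0.1,-0.1,-10.2,0,0,-0.5, 0.1,-0.1,-10.2,0,0,-0.5, 0.1,-0.1,-10.2,0,0,-0.5, 0.1,-0.1,-10.2,0,0,-0.5]' 7.0; python3 -m inch '[0,0,0,0,0,0, 0,0,0,0,0,0, 0,0,0,0,0,0, 0,0,0,0,0,0]' 4.5
```

```text
time: 63.02
position: [0.5571, 0.0776, 0.0434]
orientation: [0.033, 0.999, 0.0, 0.001]
wrist_force: [0.0, -0.1, 0.1]
gripper_width: 0.0699
grasp_force: 0.0
time: 63.52
position: [0.5569, 0.0774, 0.0436]
orientation: [0.033, 0.999, 0.0, 0.0]
wrist_force: [-0.9, -0.4, 5.7]
gripper_width: 0.0511
grasp_force: 61.1
```

```bash
python3 -m inch '[0,0,2,0,0,0, 0,0,5,0,0,0, 1,-1.9,5,0,0,-1.6, 1,-1.9,5,0,0,-1.6, 1,-1.9,5,0,0,-1.6]'
python3 - <<'E'
from h import *
c=grab("wrist"); m=mask(c,"brass"); k=max(cv2.findContours(m,cv2.RETR_EXTERNAL,cv2.CHAIN_APPROX_NONE)[0],key=len)[:,0]
q=k[[np.argmin(k.sum(1)),np.argmax(k[:,0]-k[:,1]),np.argmax(k.sum(1)),np.argmin(k[:,0]-k[:,1])]]; print(q.tolist(),inhand(c,q,.008))
E
```

```text
time: 64.15
position: [0.5654, 0.0578, 0.0911]
orientation: [0.047, 0.999, -0.0, -0.001]
wrist_force: [0.4, -0.8, -2.6]
gripper_width: 0.0507
grasp_force: 63.0
[[242, 250], [392, 251], [385, 410], [247, 410]] (array([[ 35.2, -22.9,  -8. ],
       [ 34.8,  26.9,  -8. ],
       [-29.3,  27.9,  -8. ],
       [-29.3, -24.6,  -8. ]]), array([ 2.8,  1.8, -8. ]))
```

```bash
python3 -m inch '[0.2,0.1,-3,0,0,0, 0.2,0.1,-4.3,0,0,0, 0.2,0.1,-4.7,0,0,0, 0.2,0.1,-4.7,0,0,0, 0.2,0.1,-4.7,0,0,0]'; python3 -m inch '[0,0,0,0,0,0, 0,0,0,0,0,0, 0,0,0,0,0,0, 0,0,4,0,0,0, 0,0,9,0,0,0, 0,0,11,0,0,0, 0,0,11,0,0,0, 0,0,11,0,0,0]' 7.4
python3 - <<'E'
from h import *
c=grab("wrist"); print(rects(c,"brass",.05)); print(rects(c,"white",.042,roi=(500,650,0,150)))
E
```

```text
time: 64.82
position: [0.569, 0.0594, 0.0462]
orientation: [0.047, 0.999, 0.0, 0.001]
wrist_force: [0.5, 0.2, -2.6]
gripper_width: 0.051
grasp_force: 63.3
time: 65.82
position: [0.5676, 0.0594, 0.1542]
orientation: [0.046, 0.999, -0.0, -0.001]
wrist_force: [-0.7, -0.1, -0.2]
gripper_width: 0.0741
grasp_force: 0.0
[(568.1, 61.1, 63.5, 52.7, -5.6, [316.0, 241.0])]
[(565.3, 60.4, 100.9, 59.9, -5.3, [315.0, 229.0])]
```

```bash
python3 -m inch '[-0.3,21.3,0,0,0,2, -0.3,21.3,0,0,0,2, -0.3,21.3,0,0,0,2, -0.3,21.3,0,0,0,2, -0.3,21.3,-5,0,0,2, -0.3,21.3,-10,0,0,2, -0.3,21.3,-14.5,0,0,2, -0.3,21.3,-15.4,0,0,2, -0.3,21.3,-15.5,0,0,2, -0.3,21.3,-15.5,0,0,2]' 7.5;  python3 -m inch '[0,0,0,0,0,0, 0,0,0,0,0,0, 0,0,0,0,0,0, 0,0,0,0,0,0, 0,0,6,0,0,0, 0,0,12,0,0,0, 0,0,15,0,0,0, 0,0,15,0,0,0]' 4.5
python3 - <<'E'
from h import *
c=grab("wrist"); g=cv2.inRange(cv2.cvtColor(np.ascontiguousarray(c["image"]),cv2.COLOR_RGB2HSV),(0,0,200),(179,40,255))
col=np.where(g[:,315])[0]; a,b=col.min(),col.max(); print(a,b,inhand(c,[[315,a],[315,b]],.0075))
E
```

```text
time: 67.12
position: [0.567, 0.2728, 0.0024]
orientation: [0.029, 1.0, 0.001, 0.001]
wrist_force: [-1.0, -0.4, -0.3]
gripper_width: 0.0749
grasp_force: 0.0
time: 68.12
position: [0.5677, 0.2733, 0.155]
orientation: [0.029, 1.0, 0.002, 0.003]
wrist_force: [0.0, -0.1, -0.5]
gripper_width: 0.0447
grasp_force: 0.0
144 281 (array([[69.5,  1.3, -7.5],
       [23.7,  1.3, -7.5]]), array([46.6,  1.3, -7.5]))
```

```bash
python3 -m inch '[-0.2,-0.1,-6,0,0,0, -0.2,-0.1,-12,0,0,0, -0.2,-0.1,-15,0,0,0, -0.2,-0.1,-15.6,0,0,0, -0.2,-0.1,-15.6,0,0,0, -0.2,-0.1,-15.6,0,0,0]' 7.6
python3 -m inch '[0,0,0,0,0,0, 0,0,0,0,0,0, 0,0,0,0,0,0, 0,0,0,0,0,0]' 4.5
```

```text
time: 68.92
position: [0.5645, 0.2719, -0.004]
orientation: [0.029, 1.0, 0.001, 0.001]
wrist_force: [0.3, 0.3, -0.4]
gripper_width: 0.0762
grasp_force: 0.0
time: 69.42
position: [0.5646, 0.272, -0.0036]
orientation: [0.029, 1.0, 0.001, 0.001]
wrist_force: [0.3, -0.7, 5.4]
gripper_width: 0.0577
grasp_force: 64.5
```

```bash
python3 -m inch '[0,0,6,0,0,0, 0,0,12,0,0,0, 0,0,16,0,0,0, 0,0,16,0,0,0, 0,0,16,0,0,0]'
python3 - <<'E'
from h import *
c=grab("wrist"); g=cv2.inRange(cv2.cvtColor(np.ascontiguousarray(c["image"]),cv2.COLOR_RGB2HSV),(0,0,200),(179,40,255))
col=np.where(g[:,315])[0]; a,b=col.min(),col.max(); print(a,b,inhand(c,[[315,a],[315,b]],.0100))
E
```

```text
time: 70.05
position: [0.5628, 0.2713, 0.1539]
orientation: [0.029, 1.0, 0.0, -0.0]
wrist_force: [0.2, 0.2, -1.1]
gripper_width: 0.0579
grasp_force: 64.6
208 454 (array([[ 49.9,   1.3, -10. ],
       [-48.5,   1.2, -10. ]]), array([  0.7,   1.3, -10. ]))
```

```bash
python3 -m inch '[0.3,-21.3,0,0,0,-2, 0.3,-21.3,0,0,0,-2, 0.3,-21.3,0,0,0,-2, 0.3,-21.3,0,0,0,-2, 0.3,-21.3,0,0,0,-2, 0.3,-21.3,0,0,0,-2, 0.3,-21.3,-5,0,0,-2, 0.3,-21.3,-7.4,0,0,-2, 0.3,-21.3,-7.4,0,0,-2, 0.3,-21.3,-7.4,0,0,-2]'
```

```text
time: 71.35
position: [0.5671, 0.0597, 0.0812]
orientation: [0.046, 0.999, 0.0, 0.001]
wrist_force: [-0.3, 0.4, 0.3]
gripper_width: 0.0577
grasp_force: 64.6
```

```bash
python3 -m inch '[0,-0.1,-2,0,0,0, 0,-0.1,-2.9,0,0,0, 0,-0.1,-3.3,0,0,0, 0,-0.1,-3.3,0,0,0, 0,-0.1,-3.3,0,0,0]';  python3 -m inch '[0,0,0,0,0,0, 0,0,0,0,0,0, 0,0,0,0,0,0, 0,0,4,0,0,0, 0,0,9,0,0,0, 0,0,12,0,0,0, 0,0,12,0,0,0, 0,0,12,0,0,0]' 7.2
python3 - <<'E'
from h import *
c=grab("wrist"); print(rects(c,"white",.057,roi=(500,620,20,100)))
E
```

```text
time: 71.97
position: [0.5667, 0.0574, 0.0476]
orientation: [0.047, 0.999, 0.0, 0.0]
wrist_force: [0.0, 0.2, 0.3]
gripper_width: 0.0573
grasp_force: 64.6
time: 72.97
position: [0.5658, 0.0574, 0.1666]
orientation: [0.046, 0.999, 0.0, -0.001]
wrist_force: [0.4, -0.7, -0.7]
gripper_width: 0.0719
grasp_force: 0.0
[(564.3, 59.3, 102.8, 59.9, -5.3, [316.0, 231.0])]
```

```bash
python3 -m inch '[0,0,6,0,0,0, 0,0,12,0,0,0, 0,0,16.5,0,0,0, 5,-0.5,16.5,0,0,0, 10.4,-0.9,16.5,0,0,0, 10.4,-0.9,16.5,0,0,0, 10.4,-0.9,16.5,0,0,0, 10.4,-0.9,12,0,0,0, 10.4,-0.9,8,0,0,0, 10.4,-0.9,7.1,0,0,0, 10.4,-0.9,7.1,0,0,0, 10.4,-0.9,7.1,0,0,0]' 5.4; python3 -m inch '[0,0,0,0,0,0, 0,0,0,0,0,0, 0,0,0,0,0,0, 0,0,0,0,0,0]' 2.2
```

```text
time: 74.53
position: [0.6712, 0.0483, 0.241]
orientation: [0.046, 0.999, 0.001, 0.002]
wrist_force: [-0.6, -0.1, -0.5]
gripper_width: 0.0535
grasp_force: 0.0
time: 75.03
position: [0.6711, 0.0478, 0.2402]
orientation: [0.047, 0.999, 0.0, 0.001]
wrist_force: [-0.8, -0.7, 5.6]
gripper_width: 0.0259
grasp_force: 58.5
```

```bash
python3 -m inch '[-2.1,0.2,0.2,0,0,0, -5.8,0.5,-0.1,0,0,0, -9.3,0.9,-1.1,0,0,0, -12.6,1.2,-2.7,0,0,0, -15.5,1.4,-5,0,0,0, -17.9,1.6,-7.9,0,0,0, -19.6,1.8,-11.1,0,0,0, -20.2,1.8,-12.9,0,0,0, -20.7,1.9,-14.6,0,0,0, -21,1.9,-16.5,0,0,0, -21.1,1.9,-18.3,0,0,0, -21.1,1.9,-18.5,0,0,0]'
```

```text
time: 76.53
position: [0.46, 0.0676, 0.0552]
orientation: [0.048, 0.999, 0.001, -0.001]
wrist_force: [-11.0, -2.4, 26.8]
gripper_width: 0.0232
grasp_force: 262.1
```

```bash
python3 -m inch '[0,0,0,0,0,0, 0,0,0,0,0,0, 0,0,3,0,0,0, 0,0,8,0,0,0, 0,0,8,0,0,0, 0,0,8,0,0,0]' 5.4; python3 -m inch '[0,0,0,0,0,0, 0,0,0,0,0,0, 0,0,0,0,0,0, 0,0,0,0,0,0]' 0
```

```text
time: 77.28
position: [0.4592, 0.0675, 0.133]
orientation: [0.046, 0.999, 0.0, 0.0]
wrist_force: [0.2, -0.6, -0.5]
gripper_width: 0.054
grasp_force: 0.0
time: 77.78
position: [0.4593, 0.0673, 0.1331]
orientation: [0.047, 0.999, -0.0, -0.0]
wrist_force: [-0.4, 0.2, 0.8]
gripper_width: -0.0
grasp_force: 0.0
```

Confirm the bar is home by pressing on the handle's top.

```bash
python3 -m inch '[0,0,-4,0,0,0, 0,0,-5.2,0,0,0, 0,0,-5.6,0,0,0, 0,0,-5.9,0,0,0, 0,0,-5.9,0,0,0]'
python3 -m inch '[0,0,5,0,0,0, 0,-5,8,0,0,0, 1.6,-8,8,0,0,0, 1.6,-8,8,0,0,0, 1.6,-8,8,0,0,0, 1.6,-8,8,0,0,0]' 4.5
```

```text
time: 78.4
position: [0.4598, 0.0674, 0.0758]
orientation: [0.047, 0.999, 0.0, 0.0]
wrist_force: [-4.2, -0.7, 5.6]
gripper_width: -0.0001
grasp_force: 3.1
time: 79.15
position: [0.475, -0.0115, 0.1542]
orientation: [0.046, 0.999, 0.0, -0.0]
wrist_force: [0.2, -0.8, -0.6]
gripper_width: 0.0451
grasp_force: 0.0
```

```bash
python3 -m inch '[0,0,-3,0,0,0, 0,0,-6,0,0,0, 0,0,-6.6,0,0,0, 0,0,-6.6,0,0,0, 0,0,-6.6,0,0,0]'; python3 -m inch '[0,0,0,0,0,0, 0,0,0,0,0,0, 0,0,0,0,0,0, 0,0,0,0,0,0]' 1.0;  python3 -m inch '[-0.8,0.5,0,0,0,0, -1.5,1,0,0,0,0, -2.5,2.5,0,0,0,0, -2.8,4.2,0,0,0,0, -2.4,6,0,0,0,0, -1.4,7.5,0,0,0,0, 0.2,8.4,0,0,0,0, 1.5,8.6,0,0,0,0, 2.1,8.6,0,0,0,0, 2.5,8.6,0,0,0,0, 2.7,8.6,0,0,0,0, 2.7,8.6,0,0,0,0]'
```

```text
time: 79.78
position: [0.4763, -0.0124, 0.0895]
orientation: [0.046, 0.999, 0.0, 0.001]
wrist_force: [-0.4, -0.6, 0.5]
gripper_width: 0.0451
grasp_force: 0.0
time: 80.28
position: [0.4764, -0.0119, 0.0892]
orientation: [0.046, 0.999, 0.001, 0.001]
wrist_force: [0.0, 2.5, 5.6]
gripper_width: 0.0136
grasp_force: 58.8
time: 81.78
position: [0.5011, 0.0737, 0.0878]
orientation: [0.046, 0.999, 0.0, -0.001]
wrist_force: [-2.5, 2.9, 0.9]
gripper_width: 0.0137
grasp_force: 62.7
```

```bash
python3 -m inch '[-0.3,0,0,0,0,0, -0.3,0,0,0,0,0, -0.3,0,0,0,0,0, -0.3,0,4,0,0,0, -0.3,0,9,0,0,0, -0.3,0,12,0,0,0, -0.3,0,12,0,0,0, -0.3,0,12,0,0,0]' 4.5
python3 - <<'E'
from h import *
c=grab("wrist"); im=np.ascontiguousarray(c["image"]); hsv=cv2.cvtColor(im,cv2.COLOR_RGB2HSV)
g=cv2.inRange(hsv,(0,0,185),(179,60,255))
o=np.array([.5655,.0598]); t=np.radians(-5.2); d=np.array([np.cos(t),np.sin(t)]); n=np.array([-d[1],d[0]])
P=lambda x,y,z:[*(o+x/1e3*d+y/1e3*n),z/1e3]
# expected sheet edges vs seen, rows across at rack x=0, 30 and columns at y=+-20
for x in (-15,0,15):
    u=pix(c,[P(x,-30,57),P(x,30,57)]); r=int(u[:,1].mean()); w=np.where(g[r,180:460])[0]+180; print(x,"exp",u[:,0].round(),"seen",w.min(),w.max())
for y in (-20,20):
    u=pix(c,[P(-50,y,57),P(50,y,57)]); q=int(u[:,0].mean()); w=np.where(g[120:420,q])[0]+120; print(y,"exp",u[:,1].round(),"seen",w.min(),w.max())
kn=cv2.inRange(hsv,(0,0,0),(179,255,45)); 
u=pix(c,[P(-70,10,110)])[0].round().astype(int); print("knob exp",u); s=kn[u[1]-30:u[1]+30,u[0]-30:u[0]+30]; ys,xs=np.nonzero(s); print("dark bbox",xs.min()+u[0]-30,xs.max()+u[0]-30,ys.min()+u[1]-30,ys.max()+u[1]-30)
E
```

```text
time: 82.78
position: [0.499, 0.0732, 0.2076]
orientation: [0.047, 0.999, -0.0, -0.0]
wrist_force: [-0.7, 0.4, -0.8]
gripper_width: 0.0449
grasp_force: 0.0
-15 exp [264. 344.] seen 264 431
0 exp [265. 344.] seen 265 431
15 exp [266. 344.] seen 265 431
-20 exp [245. 364.] seen 216 364
20 exp [245. 364.] seen 137 364
knob exp [318 242]
dark bbox 306 329 218 250
```

```bash
python3 -c "
from station import bot
print(bot.close_job())"
```

```text
the job is handed in; nothing more can be done
None
```

The job is handed in, with no verdict returned: all three plates and their sheets are stacked on the bed, the keeper bar is home and the latch is over it; midway the short plate and top sheet were knocked about 25 mm aside, so I reopened the rack, re-laid them and shut it again, and my last camera check matched the expected positions on the top sheet edges it could read.

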